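# Charge the pan with glass billets by the tilt tray and mark the tally

## Task

Lay all the glass billets from the pale board onto the aluminium tilt tray while it lies down, then lift the tray by its yellow handle until every billet has slid out into the blue charging pan, and lower the tray gently all the way back down without letting it drop. Only then press the black cap of the tally punch straight down until it trips with a snap. Leave the tin and the glass bowl where they are.

Things in the scene. Friction and masses are not known exactly. Their poses are not given: they have to be found in the camera images.
- billet0_mid (a point): centre (half-way up) of the amber glass billet: a loose block with slightly rounded edges, 30 mm along its own x, 46 mm along its own y, 26 mm high (z up), about 85 g; lies flat on the pale board at the start, or is absent
- billet1_mid (a point): centre (half-way up) of the blue glass billet: a loose block with slightly rounded edges, 30 mm along its own x, 46 mm along its own y, 26 mm high (z up), about 85 g; lies flat on the pale board at the start, or is absent
- billet2_mid (a point): centre (half-way up) of the green glass billet: a loose block with slightly rounded edges, 30 mm along its own x, 46 mm along its own y, 26 mm high (z up), about 85 g; lies flat on the pale board at the start, or is absent
- billet3_mid (a point): centre (half-way up) of the red glass billet: a loose block with slightly rounded edges, 30 mm along its own x, 46 mm along its own y, 26 mm high (z up), about 85 g; lies flat on the pale board at the start, or is absent
- billet4_mid (a point): centre (half-way up) of the purple glass billet: a loose block with slightly rounded edges, 30 mm along its own x, 46 mm along its own y, 26 mm high (z up), about 85 g; lies flat on the pale board at the start, or is absent
- billet5_mid (a point): centre (half-way up) of the turquoise glass billet: a loose block with slightly rounded edges, 30 mm along its own x, 46 mm along its own y, 26 mm high (z up), about 85 g; lies flat on the pale board at the start, or is absent
- board: fixed pale plaster board, 270 x 170 x 6 mm, on which the billets lie at the start; origin at the centre of its underside on the bench top
- station: fixed tipping station: a red stand carrying the tilt tray, and in line with it along the station's own +x an open blue steel charging pan. Origin on the bench top under the middle of the tray; x points from the yellow handle across the tray to the pan, y across
- tray_floor (a point): centre of the upper face of the aluminium tilt tray's floor (65 mm above the bench when down); x points to the open lip (pan side), y across, and it tilts with the tray. The floor is 180 mm (x, from -90 to +90) by 161 mm (y) inside; walls 20 mm high and 5 mm thick on the handle side and both sides; the lip side is open
- tray_handle (a point): middle of the tray's yellow handle bar: a round bar 12 mm in diameter, gripping length 90 mm along y, 60 mm outside the tray's handle-side edge, 77 mm above the bench when down, with at least 50 mm of open space in front, behind and below; two thin arms join its ends to the tray. When down it lies 240 mm from the hinge line horizontally and 12 mm above it, and runs on an arc about the hinge line as the tray tilts
- tray_hinge (a point): fixed point on the hinge line of the tray, under the middle of the open lip, 65 mm above the bench; the hinge line runs along the station's y
- tray (a joint): tilt of the tray in rad: 0 lying down on its stand, positive as the handle is lifted, stop at 0.95. The tray weighs 0.5 kg and falls back by itself if let go; glass slides off at about 0.45 to 0.7 rad
- pan_floor (a point): centre of the inner floor of the blue charging pan (6 mm above the bench), axes as the station's; inside 190 mm (x) by 190 mm (y); walls 50 mm high towards the tray, 52 mm at the sides, 85 mm at the far end; the tray's lip empties over its near wall
- marker: fixed tally marker: a green C-shaped stand (base 150 x 100 mm, arm top 120 mm above the bench) holding an upright automatic punch over a brass tally strip. Origin on the bench under the punch; its column stands at the marker's own +x
- cap_top (a point): centre of the top of the punch's black press cap (a flat disc 40 mm in diameter, top 183 mm above the bench when untouched, free above and all round). Pressed straight down the cap yields against a spring of about 1.5 N/mm (1.5 N preload); at about 9 mm and 12 to 15 N the punch trips with a snap, the force falls sharply and the cap has 8 mm or more of travel left before its stop
- trip (a joint): the punch's striker, with the red collar under the cap: 0 m cocked, jumps to 0.006 m when the punch trips and stays there
- tin: bystander: closed low tin with an orange band, 68 mm in diameter, 42 mm high, origin under its centre
- bowl: bystander: blown amber glass bowl, 90 mm in diameter, 42 mm high, origin under its centre
Not all that is in view belongs to the job. There is more than one size of the part that bears billet3_mid; the job needs the smallest. There is more than one size of the marker; the one meant has the size given above.

How it is judged:
On the way, in this order (a step that is already met when the one before it is completed fails the run):
1. all billets lie on the tray, the tray down and the punch not yet tripped (x of billet0_mid in the frame of tray_floor between -0.09 and 0.09 m and y of billet0_mid in the frame of tray_floor between -0.085 and 0.085 m and z of billet0_mid in the frame of tray_floor between 0.004 and 0.05 m and x of billet1_mid in the frame of tray_floor between -0.09 and 0.09 m and y of billet1_mid in the frame of tray_floor between -0.085 and 0.085 m and z of billet1_mid in the frame of tray_floor between 0.004 and 0.05 m and x of billet2_mid in the frame of tray_floor between -0.09 and 0.09 m and y of billet2_mid in the frame of tray_floor between -0.085 and 0.085 m and z of billet2_mid in the frame of tray_floor between 0.004 and 0.05 m and x of billet3_mid in the frame of tray_floor between -0.09 and 0.09 m and y of billet3_mid in the frame of tray_floor between -0.085 and 0.085 m and z of billet3_mid in the frame of tray_floor between 0.004 and 0.05 m and x of billet4_mid in the frame of tray_floor between -0.09 and 0.09 m and y of billet4_mid in the frame of tray_floor between -0.085 and 0.085 m and z of billet4_mid in the frame of tray_floor between 0.004 and 0.05 m and x of billet5_mid in the frame of tray_floor between -0.09 and 0.09 m and y of billet5_mid in the frame of tray_floor between -0.085 and 0.085 m and z of billet5_mid in the frame of tray_floor between 0.004 and 0.05 m and linear speed of each of billet0, billet1, billet2, billet3, billet4, billet5 below 0.05 m/s and value of joint tray below 0.04 rad and value of joint trip below 0.002 m), for 0.2 s.
2. with the tray lifted, all billets have slid into the pan (x of billet0_mid in the frame of pan_floor between -0.1 and 0.1 m and y of billet0_mid in the frame of pan_floor between -0.095 and 0.095 m and z of billet0_mid in the frame of pan_floor between 0 and 0.06 m and x of billet1_mid in the frame of pan_floor between -0.1 and 0.1 m and y of billet1_mid in the frame of pan_floor between -0.095 and 0.095 m and z of billet1_mid in the frame of pan_floor between 0 and 0.06 m and x of billet2_mid in the frame of pan_floor between -0.1 and 0.1 m and y of billet2_mid in the frame of pan_floor between -0.095 and 0.095 m and z of billet2_mid in the frame of pan_floor between 0 and 0.06 m and x of billet3_mid in the frame of pan_floor between -0.1 and 0.1 m and y of billet3_mid in the frame of pan_floor between -0.095 and 0.095 m and z of billet3_mid in the frame of pan_floor between 0 and 0.06 m and x of billet4_mid in the frame of pan_floor between -0.1 and 0.1 m and y of billet4_mid in the frame of pan_floor between -0.095 and 0.095 m and z of billet4_mid in the frame of pan_floor between 0 and 0.06 m and x of billet5_mid in the frame of pan_floor between -0.1 and 0.1 m and y of billet5_mid in the frame of pan_floor between -0.095 and 0.095 m and z of billet5_mid in the frame of pan_floor between 0 and 0.06 m and value of joint tray above 0.35 rad and value of joint trip below 0.002 m), for 0.1 s.
3. the tray is back down and the punch is still cocked (x of billet0_mid in the frame of pan_floor between -0.1 and 0.1 m and y of billet0_mid in the frame of pan_floor between -0.095 and 0.095 m and z of billet0_mid in the frame of pan_floor between 0 and 0.06 m and x of billet1_mid in the frame of pan_floor between -0.1 and 0.1 m and y of billet1_mid in the frame of pan_floor between -0.095 and 0.095 m and z of billet1_mid in the frame of pan_floor between 0 and 0.06 m and x of billet2_mid in the frame of pan_floor between -0.1 and 0.1 m and y of billet2_mid in the frame of pan_floor between -0.095 and 0.095 m and z of billet2_mid in the frame of pan_floor between 0 and 0.06 m and x of billet3_mid in the frame of pan_floor between -0.1 and 0.1 m and y of billet3_mid in the frame of pan_floor between -0.095 and 0.095 m and z of billet3_mid in the frame of pan_floor between 0 and 0.06 m and x of billet4_mid in the frame of pan_floor between -0.1 and 0.1 m and y of billet4_mid in the frame of pan_floor between -0.095 and 0.095 m and z of billet4_mid in the frame of pan_floor between 0 and 0.06 m and x of billet5_mid in the frame of pan_floor between -0.1 and 0.1 m and y of billet5_mid in the frame of pan_floor between -0.095 and 0.095 m and z of billet5_mid in the frame of pan_floor between 0 and 0.06 m and value of joint tray below 0.04 rad and value of joint trip below 0.002 m), for 0.2 s.
4. the punch has tripped (value of joint trip above 0.004 m), for 0.1 s.
At the end, for the whole second after the job is handed in: Every billet lies at rest inside the charging pan (centre within 100 mm of the pan's centre along and 95 mm across, less than 60 mm above its floor), the tray is down (below 0.04 rad) and at rest, and the punch is tripped (striker past 4 mm) (x of billet0_mid in the frame of pan_floor between -0.1 and 0.1 m and y of billet0_mid in the frame of pan_floor between -0.095 and 0.095 m and z of billet0_mid in the frame of pan_floor between 0 and 0.06 m and x of billet1_mid in the frame of pan_floor between -0.1 and 0.1 m and y of billet1_mid in the frame of pan_floor between -0.095 and 0.095 m and z of billet1_mid in the frame of pan_floor between 0 and 0.06 m and x of billet2_mid in the frame of pan_floor between -0.1 and 0.1 m and y of billet2_mid in the frame of pan_floor between -0.095 and 0.095 m and z of billet2_mid in the frame of pan_floor between 0 and 0.06 m and x of billet3_mid in the frame of pan_floor between -0.1 and 0.1 m and y of billet3_mid in the frame of pan_floor between -0.095 and 0.095 m and z of billet3_mid in the frame of pan_floor between 0 and 0.06 m and x of billet4_mid in the frame of pan_floor between -0.1 and 0.1 m and y of billet4_mid in the frame of pan_floor between -0.095 and 0.095 m and z of billet4_mid in the frame of pan_floor between 0 and 0.06 m and x of billet5_mid in the frame of pan_floor between -0.1 and 0.1 m and y of billet5_mid in the frame of pan_floor between -0.095 and 0.095 m and z of billet5_mid in the frame of pan_floor between 0 and 0.06 m and linear speed of each of billet0, billet1, billet2, billet3, billet4, billet5 below 0.05 m/s and value of joint tray below 0.04 rad and velocity of joint tray below 0.05 rad/s and value of joint trip above 0.004 m); the robot touches nothing.
It fails at once if the tray is dropped (it comes down faster than 1 rad/s while still more than 0.05 rad, 12 mm at the handle, above rest) (velocity of joint tray below -1 rad/s and value of joint tray above 0.05 rad).
It fails at once if the tin is moved more than 30 mm (distance of tin from where it was at the start of the episode above 0.03 m).
It fails at once if the bowl is moved more than 30 mm (distance of bowl from where it was at the start of the episode above 0.03 m).
Of billet0, billet1, billet2, billet3, billet4, billet5 only 4 to 6 are there at a start; the rules pass over those that are not, and their reading is None.
At some moment in a run one of billet0, billet1, billet2, billet3, billet4, billet5 may be knocked a few centimetres aside while the robot is not near it.
It also fails if it takes over 210 s, if anything falls off the work surface, if the arm or the gripper's body presses on something with over 40 N, if the wrist force passes 120 N, or if a joint passes its speed limit or range.

## Robot

A 6-joint arm with a two-finger parallel gripper is mounted at the origin on the work surface. World frame = base frame: x ahead of the robot, y to its left, z up, the work surface at z = 0. Lengths are in m, angles in rad, forces in N, time in s.
With the tool pointing down it reaches from about 0.225 to 0.875 m from the base axis. Payload 3.4 kg.
Tool frame: the origin (TCP) lies at the very end of the fingers, on their centre line; the grasp point (between the pads) lies 19 mm behind it (manip.grasp_offset is the distance from the TCP to the grasp point, in m); x points along the fingers, y is the direction in which the jaws open and shut, and the axes are right-handed (so a half turn about x gives the same grasp; the last joint's range is limited). The gripper opens to 85 mm and grips with 20 to 120 N. Pads are 22 mm wide; open, the fingers measure 114 mm over their backs; the gripper's body (76 mm by 85 mm) begins 54 mm behind the grasp point. The pads swing forward as they close: fully open they stand 13 mm farther back than shut.
Start: joints at [-1.331, 0.276, 1.505, -0, 1.361, -0.121], TCP at [0.203, -0.538, 0.231] pointing down, gripper open.
Joint ranges: [-2.89, 2.89], [-0.75, 2.08], [0.22, 2.7], [-1.18, 4.32], [0.11, 2.71], [-2.7, 2.7]. Speed limits (rad/s): [2.57, 2.57, 3.14, 3.14, 3.14, 3.14].

## Interface

Orientations are given as a unit quaternion [w, x, y, z].
In Python, from rig import manip gives the robot as it stands.
- The arm moves only by the tool step_arm, never from a script. Its argument "increments" is a list of rows, each an object with "grip": the opening, from 0 (shut) to 1 (fully open); "delta_pos": the shift along the world's x, y, z in m, a list of three; "twist": the turn about the world's z in degrees. A call has 1 to 10 rows; each row shifts and turns the commanded pose from where the row before left it; what a row does not reach is not made up. A row lasts 1/12 s, in which the tool goes at most 41.7 mm and 7.16 degrees, less where a joint would pass 70% of its speed; a pose out of reach is approached as far as the arm can. A call with a gripper value outside its range is refused whole. The fingers move at their own pace and stop on an object; "force" is the grip in N (left out, the last holds). Time passes only in rows, so rows that do not move let the fingers close. It gives the time, the measured TCP pose, the force and the opening at its end, in the units of the state.
- manip.get_state(): the state, without advancing time (a new reading comes with each control period).
- manip.get_image(name): name is "scene" or "side" or "wrist"; returns a dict with "img" (400x640x3 uint8, red, green, blue), "fx", "fy", "cx", "cy" (pixels), "rvec" (rotation vector, rad) and "tvec" (3), from world to camera coordinates, as OpenCV has them; the wrist camera has in their place "mount" (4x4, takes a point from camera to tool coordinates, whose origin is the TCP and whose axes are the tool frame's). Camera axes: x right, y down, z forward; pixel columns grow to the right and rows downward; lengths in m; the calibration is good to about 2 mm. A picture is of the moment at which its call begins: read the wrist's pose just before it. There is no depth.
- manip.sign_off(): hands the job in, once; it reports no verdict.
The state is a dict: "clock": time; "qpos": joint angles; "qd": joint speeds; "effort": joint torques, N m; "position": TCP position; "ee_rot": TCP orientation; "contact_force": force on the tool from outside, world axes, zero at the start; "moment": the same for the moment, N m; "width": finger opening in m.
Only numpy, scipy, OpenCV 4.12 (cv2) and the standard library are available. Lean on these libraries where they do the work, as an engineer would, in place of code of your own. Each camera call takes 0.05 s, during which the arm holds its last target. There are 200 camera calls.

## Working session

There is one attempt and no reset: what is moved stays moved. The work goes in short steps, Python scripts to look and compute and a tool call to move; the robot and the scene stay as the last step left them, time stands still between calls to the robot, and variables do not carry over. Pictures are saved under pics/ and viewed, about 12 in all and at most 16, crops included, and the job is handed in when it is done.

Besides the shell and the picture viewer there is one more tool, called after "Emit:" as name(argument=value, ...), one argument or row to a line, values as JSON. step_arm: Moves the arm, as the interface text tells. Its arguments: {"type":"object","properties":{"increments":{"type":"array"},"force":{"type":"number"}},"required":["increments"]}

```bash
ls; mkdir -p pics; cat > h.py <<'E'
import numpy as np, cv2
from rig import manip
from scipy.spatial.transform import Rotation as R
def cam(name):
    s=manip.get_state(); d=manip.get_image(name)
    K=np.array([[d['fx'],0,d['cx']],[0,d['fy'],d['cy']],[0,0,1.]])
    if 'mount' in d:
        q=s['ee_rot']; T=np.eye(4); T[:3,:3]=R.from_quat([q[1],q[2],q[3],q[0]]).as_matrix(); T[:3,3]=s['position']
        M=np.linalg.inv(T@np.array(d['mount']))
    else:
        M=np.eye(4); M[:3,:3]=cv2.Rodrigues(np.array(d['rvec'],float))[0]; M[:3,3]=np.ravel(d['tvec'])
    return np.array(d['img']),K,M
def save(name,f):
    im,K,M=cam(name); cv2.imwrite('pics/'+f+'.png',im[:,:,::-1]); np.savez('pics/'+f+'.npz',K=K,M=M,im=im)
def load(f):
    z=np.load('pics/'+f+'.npz'); return z['im'],z['K'],z['M']
def toz(f,uv,z):
    im,K,M=load(f); C=-M[:3,:3].T@M[:3,3]
    uv=np.atleast_2d(np.array(uv,float)); d=(M[:3,:3].T@np.linalg.inv(K)@np.c_[uv,np.ones(len(uv))].T).T
    return C+d*((z-C[2])/d[:,2])[:,None]
def proj(f,P):
    im,K,M=load(f); p=(M[:3,:3]@np.atleast_2d(P).T).T+M[:3,3]; p=p@K.T; return p[:,:2]/p[:,2:]
E
python3 - <<'E'
from h import *
s=manip.get_state(); print({k:np.round(v,3) for k,v in s.items()})
for n in('scene','side','wrist'): save(n,n+'0')
E
```

```text
pics
{'clock': np.float64(0.0), 'qpos': array([-1.331,  0.277,  1.506, -0.   ,  1.361, -0.121]), 'qd': array([-0.   ,  0.001,  0.   , -0.001,  0.001, -0.002]), 'effort': array([-2.0000e-03, -4.1678e+01, -2.4581e+01, -0.0000e+00,  1.1000e-02,
        0.0000e+00]), 'position': array([ 0.203, -0.537,  0.23 ]), 'ee_rot': array([-0.126, -0.696, -0.128,  0.696]), 'contact_force': array([ 0.026,  0.476, -0.086]), 'moment': array([-0.068,  0.006,  0.   ]), 'width': np.float64(0.086)}
```

View pics/scene0.png

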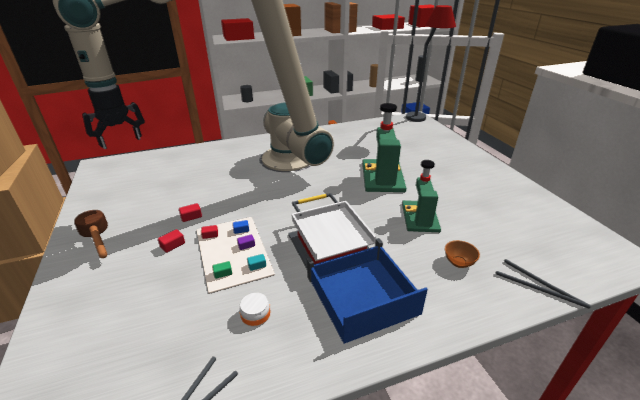

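View pics/side0.png

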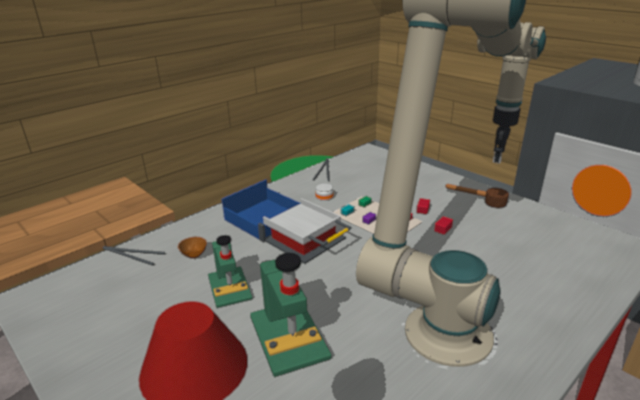

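The scene view shows five billets on the board: red (209,232), blue (241,227), purple (246,242), green (222,270) and turquoise (257,262). Two larger red blocks lie off the board. The handle is at (313,199), and the two markers have caps at (388,108) and (427,165). The amber billet is absent. Next I'll enlarge the relevant parts and measure.

```bash
python3 - <<'E'
from h import *
im=load('scene0')[0][:,:,::-1]
a=cv2.resize(im[180:330,150:350],(800,600),interpolation=cv2.INTER_CUBIC); cv2.imwrite('pics/sA.png',a)
b=cv2.resize(im[90:270,350:500],(500,600),interpolation=cv2.INTER_CUBIC); 
cv2.imwrite('pics/sB.png',b)
print(toz('scene0',[[209,232],[241,227],[246,242],[222,270],[257,262]],.032).round(3))
print('caps', toz('scene0',[[388,108],[427,165]],.183).round(3))
print('handle',toz('scene0',[[313,199]],.077).round(3), 'tin',toz('scene0',[[255,303]],.042).round(3),'bowl',toz('scene0',[[462,250]],.042).round(3))
E
```

```text
[[ 0.425 -0.349  0.032]
 [ 0.434 -0.258  0.032]
 [ 0.506 -0.256  0.032]
 [ 0.593 -0.333  0.032]
 [ 0.595 -0.243  0.032]]
caps [[0.07  0.402 0.183]
 [0.525 0.287 0.183]]
handle [[ 0.43  -0.034  0.077]] tin [[ 0.735 -0.275  0.042]] bowl [[0.746 0.278 0.042]]
```

View pics/sA.png

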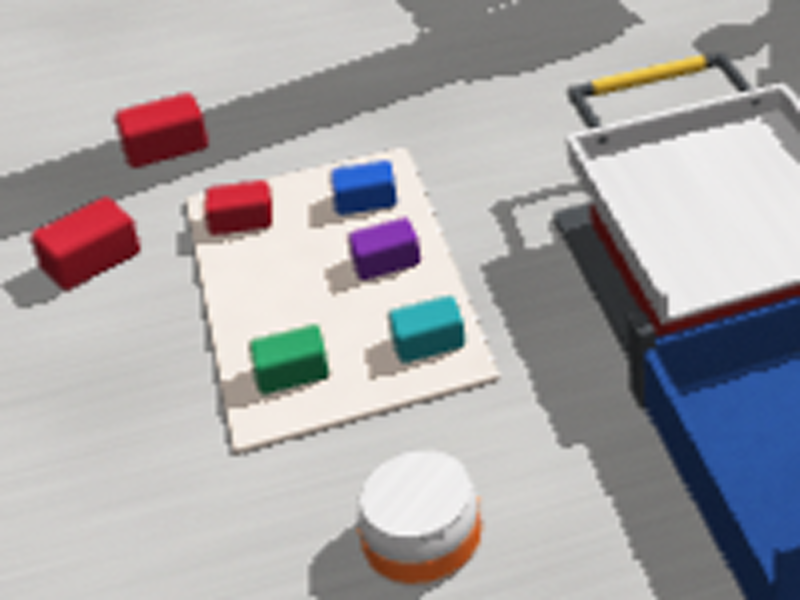

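View pics/sB.png

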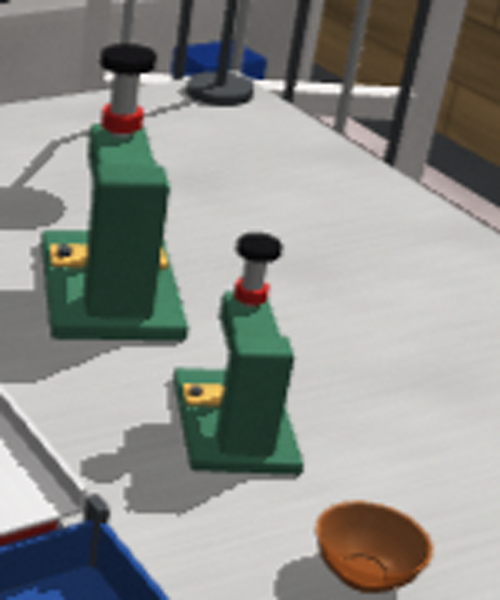

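Crop A gives clear board corners and the handle ends, and crop B gives the small marker's base corners. I'll measure them now.

```bash
python3 - <<'E'
from h import *
A=lambda l:[[150+u/4,180+v/4] for u,v in l]
B=lambda l:[[350+u/3.333,90+v/3.333] for u,v in l]
n=np.linalg.norm
p=toz('scene0',A([(187,203),(407,150),(498,378),(233,450)]),.006);print('board',p.round(3),[n(p[i]-p[i-1]).round(3) for i in range(4)])
p=toz('scene0',A([(595,88),(703,62)]),.077);print('handle',p.round(3),n(p[0]-p[1]),p.mean(0))
p=toz('scene0',B([(175,372),(193,466),(302,466)]),.01);print('small base',p.round(3),n(p[0]-p[1]),n(p[2]-p[1]))
p=toz('scene0',B([(42,235),(54,330),(186,330)]),.01);print('big base',p.round(3),n(p[0]-p[1]),n(p[2]-p[1]))
p=toz('scene0',B([(259,243),(236,243),(282,243)]),.183);print('cap',p.round(3),n(p[2]-p[1]))
p=toz('scene0',A([(570,137),(778,88)]),.085);print('tray corners handle side',p.round(3),n(p[0]-p[1]))
E
```

```text
board [[ 0.372 -0.384  0.006]
 [ 0.363 -0.216  0.006]
 [ 0.628 -0.207  0.006]
 [ 0.632 -0.375  0.006]] [np.float64(0.26), np.float64(0.168), np.float64(0.266), np.float64(0.168)]
handle [[ 0.431 -0.079  0.077]
 [ 0.425  0.009  0.077]] 0.08856902765156045 [ 0.42789432 -0.03473767  0.077     ]
small base [[0.452 0.272 0.01 ]
 [0.588 0.211 0.01 ]
 [0.622 0.303 0.01 ]] 0.14937297500881724 0.0975696660394788
big base [[0.144 0.269 0.01 ]
 [0.34  0.192 0.01 ]
 [0.387 0.322 0.01 ]] 0.21059418484446898 0.13834341033340317
cap [[0.515 0.296 0.183]
 [0.508 0.277 0.183]
 [0.522 0.315 0.183]] 0.04056780989612336
tray corners handle side [[ 0.495 -0.116  0.085]
 [ 0.488  0.045  0.085]] 0.16180976109396467
```

Emit:
step_arm(
  increments=[
    {"grip":1,"delta_pos":[0.03,0.02,0.015],"twist":0},
    {"grip":1,"delta_pos":[0.03,0.02,0.015],"twist":0},
    {"grip":1,"delta_pos":[0.03,0.02,0.015],"twist":0},
    {"grip":1,"delta_pos":[0.03,0.02,0.015],"twist":0},
    {"grip":1,"delta_pos":[0.03,0.02,0.015],"twist":0},
    {"grip":1,"delta_pos":[0.03,0.02,0.015],"twist":0},
    {"grip":1,"delta_pos":[0.03,0.02,0],"twist":0},
    {"grip":1,"delta_pos":[0.03,0.02,0],"twist":0},
    {"grip":1,"delta_pos":[0.02,0.02,0],"twist":0},
    {"grip":1,"delta_pos":[0,0,0],"twist":0},
  ],
)

```text
clock: 0.98
position: [0.4667, -0.3539, 0.3209]
ee_rot: [0.128, 0.696, 0.13, -0.694]
contact_force: [-0.5, -0.5, -0.6]
width: 0.0853
```

The small marker's base measures 149 × 98 mm, so it is the one meant. Now a wrist view over the board.

```bash
python3 - <<'E'
from h import *
save('wrist','w1')
im,K,M=load('w1'); print((-M[:3,:3].T@M[:3,3]).round(3), M[:3,:3].T.round(2))
E
```

```text
[ 0.529 -0.33   0.463] [[ 0.36 -0.9  -0.25]
 [-0.93 -0.35 -0.09]
 [-0.    0.26 -0.96]]
```

View pics/w1.png

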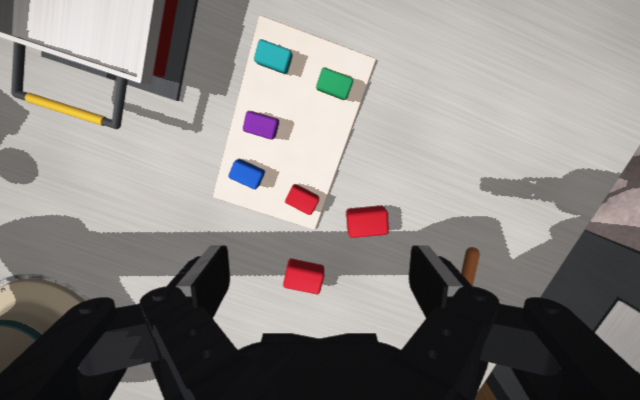

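The wrist view shows turquoise (273,56), green (335,83), purple (261,125), blue (246,174) and red (302,199) on the board. The two larger reds are off it, and the yellow handle is at (64,108). I'll fit box silhouettes to the billets.

```bash
cat >> h.py <<'E'
from scipy.optimize import minimize
HUE={'blue':(108,125),'green':(60,85),'red':(172,185),'purple':(130,155),'turq':(86,100),'amber':(8,22),'yellow':(20,32)}
def blobs(f,c,amin=60):
    im=load(f)[0]; h=cv2.cvtColor(im,cv2.COLOR_RGB2HSV).astype(int); lo,hi=HUE[c]; H=h[:,:,0]
    m=(((H>=lo)&(H<=hi))|((H<=hi-180)))&(h[:,:,1]>110)&(h[:,:,2]>40)
    n,l,st,ce=cv2.connectedComponentsWithStats(m.astype(np.uint8))
    return [(l==i,ce[i],st[i,4]) for i in range(1,n) if st[i,4]>=amin]
def fit(f,mask,zmid,uv):
    s=4; p0=toz(f,uv,zmid)[0]
    big=cv2.resize(mask.astype(np.float32),None,fx=s,fy=s,interpolation=cv2.INTER_LINEAR)>.5
    c=np.array([[a,b,d] for a in(-.015,.015) for b in(-.023,.023) for d in(-.013,.013)])
    def cost(v):
        P=c@R.from_euler('z',v[2]).as_matrix().T+[v[0],v[1],zmid]
        u=cv2.convexHull(((proj(f,P)+.5)*s).astype(np.float32)); g=np.zeros(big.shape,np.uint8)
        cv2.fillConvexPoly(g,np.round(u).astype(np.int32),1); g=g>0
        return 1-(g&big).sum()/(g|big).sum()
    best=min((minimize(cost,[p0[0],p0[1],a],method='Nelder-Mead',options=dict(initial_simplex=[[p0[0],p0[1],a],[p0[0]+.006,p0[1],a],[p0[0],p0[1]+.006,a],[p0[0],p0[1],a+.3]])) for a in np.arange(-1.5,1.5,.6)),key=lambda r:r.fun)
    return best.x,best.fun
def billets(f,zmid=.019,cols=('blue','green','red','purple','turq'),roi=None):
    for c in cols:
        for m,ce,a in blobs(f,c):
            if roi is not None:
                p=toz(f,ce,zmid)[0]
                if not(roi[0]<p[0]<roi[1] and roi[2]<p[1]<roi[3]): continue
            x,e=fit(f,m,zmid,ce); print(c,ce.round(0),a,'xy',x[:2].round(4),'yaw',round((np.degrees(x[2])+90)%180-90,1),'err',round(e,2))
E
python3 - <<'E'
from h import *
billets('w1',roi=(.35,.66,-.41,-.19))
q=manip.get_state()['ee_rot']; print(R.from_quat([q[1],q[2],q[3],q[0]]).as_matrix().round(3))
for m,ce,a in blobs('w1','yellow',100): 
    print('handle',ce,a,toz('w1',ce,.077))
    ys,xs=np.nonzero(m); r=cv2.minAreaRect(np.c_[xs,ys].astype(np.float32)); b=cv2.boxPoints(r); print(toz('w1',b,.077).round(4))
for m,ce,a in blobs('w1','amber',60): print('amber?',ce,a)
E
```

```text
blue [246. 174.] 668 xy [ 0.4124 -0.2574] yaw -11.1 err 0.18
green [334.  83.] 735 xy [ 0.5758 -0.3332] yaw 0.2 err 0.16
red [302. 199.] 635 xy [ 0.4054 -0.3479] yaw -4.7 err 0.13
purple [260. 125.] 678 xy [ 0.4877 -0.2553] yaw 8.9 err 0.17
turq [273.  56.] 832 xy [ 0.5787 -0.2427] yaw -2.4 err 0.17
[[-0.     0.357 -0.934]
 [ 0.001 -0.934 -0.357]
 [-1.    -0.001 -0.   ]]
handle [ 63.17574932 108.15803815] 734 [[ 0.42482235 -0.0322591   0.077     ]]
[[ 0.4166  0.015   0.077 ]
 [ 0.4282  0.0131  0.077 ]
 [ 0.4331 -0.0812  0.077 ]
 [ 0.4214 -0.0799  0.077 ]]
amber? [ 61.66472303 105.60932945] 343
amber? [470.13875598 264.57416268] 418
amber? [484.93269231 393.50480769] 208
```

```bash
python3 - <<'E'
from h import *
billets('scene0',roi=(.35,.66,-.41,-.19))
for f in('w1','scene0'):
  for c in('green',):
    for m,ce,a in blobs(f,c):
        if a<2000: print(f,load(f)[1][0,0]); 
c=np.array([[a,b,d] for a in(-.015,.015) for b in(-.023,.023) for d in(-.013,.013)])
im=load('w1')[0].copy()
for x,y,w in((.4124,-.2574,-11),(.5758,-.3332,0),(.4054,-.3479,-5),(.4877,-.2553,9),(.5787,-.2427,-2)):
    P=c@R.from_euler('z',w,degrees=True).as_matrix().T+[x,y,.019]
    cv2.polylines(im,[cv2.convexHull(np.round(proj('w1',P)).astype(np.int32))],True,(255,255,0))
cv2.imwrite('pics/ov1.png',cv2.resize(im[20:230,200:390,::-1],None,fx=2.8,fy=2.8,interpolation=cv2.INTER_NEAREST))
E
```

```text
blue [241. 226.] 169 xy [ 0.4095 -0.2576] yaw -1.9 err 0.2
green [222. 269.] 229 xy [ 0.5733 -0.332 ] yaw -0.7 err 0.21
red [209. 231.] 188 xy [ 0.4033 -0.3483] yaw -0.9 err 0.17
purple [246. 242.] 185 xy [ 0.4862 -0.256 ] yaw -1.5 err 0.22
turq [257. 262.] 215 xy [ 0.5773 -0.2427] yaw -5.0 err 0.21
w1 302.02711255586996
scene0 369.9849504612145
scene0 369.9849504612145
scene0 369.9849504612145
```

View pics/ov1.png

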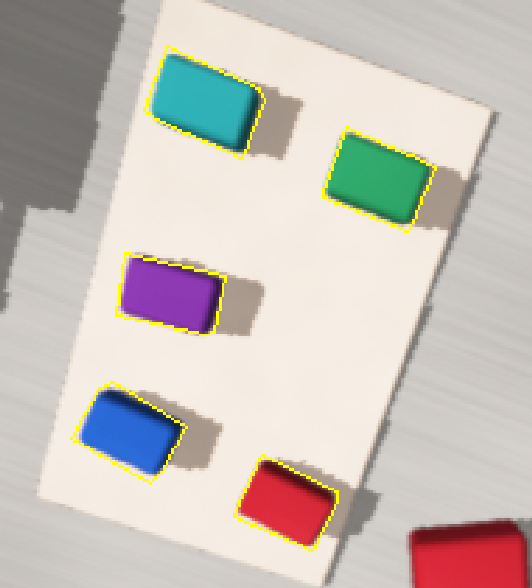

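The fits agree with the picture, and the two views agree to within about 3 mm. Blue goes first, with the jaws along its short side and partly open so they clear purple.

Emit:
step_arm(
  increments=[
    {"grip":0.65,"delta_pos":[-0.0055,0.0096,-0.022],"twist":6},
    {"grip":0.65,"delta_pos":[-0.0055,0.0096,-0.022],"twist":6},
    {"grip":0.65,"delta_pos":[-0.0055,0.0096,-0.022],"twist":6},
    {"grip":0.65,"delta_pos":[-0.0055,0.0096,-0.022],"twist":6},
    {"grip":0.65,"delta_pos":[-0.0055,0.0096,-0.022],"twist":6},
    {"grip":0.65,"delta_pos":[-0.0055,0.0096,-0.022],"twist":6},
    {"grip":0.65,"delta_pos":[-0.0055,0.0096,-0.022],"twist":6},
    {"grip":0.65,"delta_pos":[-0.0055,0.0096,-0.022],"twist":6},
    {"grip":0.65,"delta_pos":[-0.0055,0.0096,-0.022],"twist":6},
    {"grip":0.65,"delta_pos":[-0.0055,0.0096,-0.022],"twist":5},
  ],
)

```text
clock: 1.87
position: [0.4067, -0.2624, 0.1004]
ee_rot: [-0.454, -0.542, -0.454, 0.542]
contact_force: [-0.3, -1.2, 0.5]
width: 0.0554
```

```bash
python3 - <<'E'
from h import *
save('wrist','w2'); s=manip.get_state(); print(s['qpos'].round(2),s['position'].round(4),s['width'])
q=s['ee_rot']; print(R.from_quat([q[1],q[2],q[3],q[0]]).as_matrix().round(3)[:,1])
billets('w2',roi=(.35,.66,-.41,-.19))
E
```

```text
[-0.72  0.26  1.9  -0.    0.99 -0.54] [ 0.4024 -0.2579  0.0964] 0.05554098496202225
[ 0.985 -0.173 -0.01 ]
blue [326. 199.] 2420 xy [ 0.4131 -0.2576] yaw -3.3 err 0.13
green [543. 253.] 3068 xy [ 0.5759 -0.333 ] yaw 12.5 err 0.18
red [336. 302.] 2139 xy [ 0.4046 -0.3492] yaw -9.2 err 0.12
purple [425. 179.] 2819 xy [ 0.4868 -0.2559] yaw 9.8 err 0.17
turq [549. 141.] 3845 xy [ 0.5777 -0.2423] yaw -5.6 err 0.16
```

View pics/w2.png

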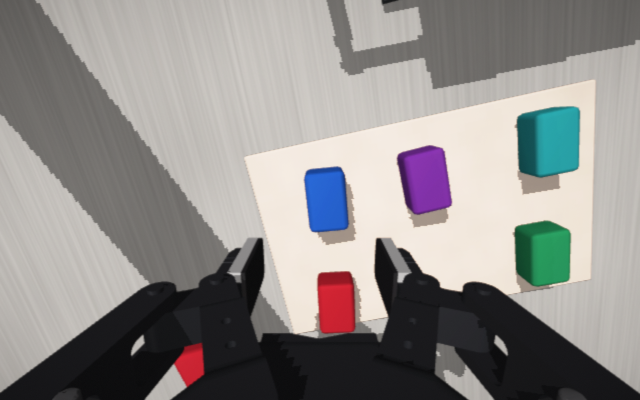

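The wrist view shows blue (326,199) straight ahead between the jaws and nearly aligned. I'll correct x and descend part of the way.

Emit:
step_arm(
  increments=[
    {"grip":0.65,"delta_pos":[0.005,0,0],"twist":3},
    {"grip":0.65,"delta_pos":[0.005,0,0],"twist":3},
    {"grip":0.65,"delta_pos":[0,0,-0.015],"twist":0},
    {"grip":0.65,"delta_pos":[0,0,-0.02],"twist":0},
    {"grip":0.65,"delta_pos":[0,0,-0.015],"twist":0},
    {"grip":0.65,"delta_pos":[0,0,0],"twist":0},
    {"grip":0.65,"delta_pos":[0,0,0],"twist":0},
    {"grip":0.65,"delta_pos":[0,0,0],"twist":0},
  ],
)

```text
clock: 2.58
position: [0.4184, -0.2631, 0.0523]
ee_rot: [0.481, 0.519, 0.48, -0.519]
contact_force: [0.5, -0.1, -0.1]
width: 0.0555
```

```bash
python3 - <<'E'
from h import *
for i in range(3):
    s=manip.get_state(); print(s['clock'],s['position'].round(4),s['qd'].round(3)); 
    if i<2: manip.get_image('wrist')
E
```

```text
2.5833 [ 0.4184 -0.2631  0.0523] [ 0.005 -0.007 -0.007  0.001 -0.004 -0.002]
2.6333 [ 0.4186 -0.2631  0.0525] [ 0.003 -0.006  0.002  0.002 -0.003 -0.002]
2.6833 [ 0.4187 -0.263   0.0525] [ 0.002 -0.002  0.006  0.003 -0.002 -0.002]
```

Emit:
step_arm(
  increments=[
    {"grip":0.65,"delta_pos":[-0.006,0.0055,0],"twist":0},
    {"grip":0.65,"delta_pos":[0,0,-0.014],"twist":0},
    {"grip":0.65,"delta_pos":[0,0,-0.014],"twist":0},
    {"grip":0.65,"delta_pos":[0,0,-0.014],"twist":0},
    {"grip":0.65,"delta_pos":[0,0,0],"twist":0},
    {"grip":0.2,"delta_pos":[0,0,0],"twist":0},
    {"grip":0.2,"delta_pos":[0,0,0],"twist":0},
    {"grip":0.2,"delta_pos":[0,0,0],"twist":0},
    {"grip":0.2,"delta_pos":[0,0,0],"twist":0},
  ],
  force=30,
)

```text
clock: 3.43
position: [0.4126, -0.257, 0.0104]
ee_rot: [0.482, 0.519, 0.48, -0.518]
contact_force: [-0.7, 0.2, 3.0]
width: 0.0296
```

Emit:
step_arm(
  increments=[
    {"grip":0.2,"delta_pos":[0,0,0],"twist":0},
    {"grip":0.2,"delta_pos":[0,0,0.03],"twist":0},
    {"grip":0.2,"delta_pos":[0,0,0.03],"twist":0},
    {"grip":0.2,"delta_pos":[0,0,0.03],"twist":0},
    {"grip":0.2,"delta_pos":[0,0,0.03],"twist":0},
    {"grip":0.2,"delta_pos":[0,0,0],"twist":0},
    {"grip":0.2,"delta_pos":[0,0,0],"twist":0},
    {"grip":0.2,"delta_pos":[0,0,0],"twist":0},
  ],
)

```text
clock: 4.1
position: [0.4113, -0.256, 0.1288]
ee_rot: [-0.48, -0.518, -0.481, 0.519]
contact_force: [0.4, -0.1, -2.3]
width: 0.0295
```

Blue is held, with the width at 29.5 mm. I'll carry it above the tray and take a wrist image to pin down the station.

Emit:
step_arm(
  increments=[
    {"grip":0.2,"delta_pos":[0,0,0.04],"twist":7},
    {"grip":0.2,"delta_pos":[0,0,0.04],"twist":0},
    {"grip":0.2,"delta_pos":[0,0.035,0.04],"twist":0},
    {"grip":0.2,"delta_pos":[0,0.04,0.03],"twist":0},
    {"grip":0.2,"delta_pos":[0.02,0.04,0],"twist":0},
    {"grip":0.2,"delta_pos":[0.02,0.04,0],"twist":0},
    {"grip":0.2,"delta_pos":[0.02,0.04,0],"twist":0},
    {"grip":0.2,"delta_pos":[0,0.02,0],"twist":0},
    {"grip":0.2,"delta_pos":[0,0,0],"twist":0},
    {"grip":0.2,"delta_pos":[0,0,0],"twist":0},
  ],
)

```text
clock: 4.93
position: [0.467, -0.0629, 0.2638]
ee_rot: [0.511, 0.487, 0.513, -0.488]
contact_force: [0.3, -0.4, -1.4]
width: 0.0294
```

```bash
python3 - <<'E'
from h import *
save('wrist','w3'); save('scene','s3'); print(manip.get_state()['position'])
E
```

```text
[ 0.46724699 -0.0645702   0.26440316]
```

View pics/w3.png

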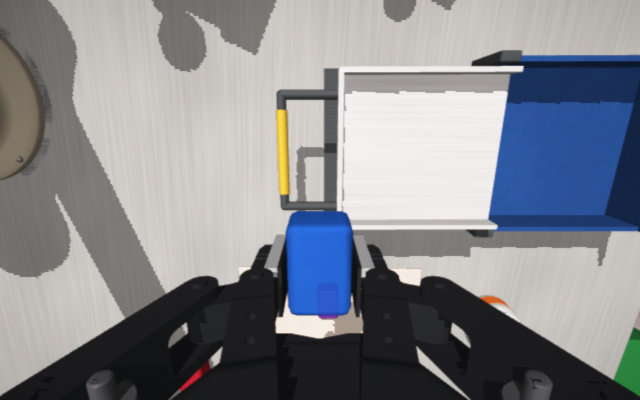

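The tray is seen from above: handle bar from (282,110) to (285,194), handle-side wall corners about (340,68) and (340,228). I'll compute the station pose from these.

```bash
python3 - <<'E'
from h import *
p=toz('w3',[[340,68],[340,228],[522,69],[496,229]],.085);print('tray outer corners',p.round(4))
p=toz('w3',[[345,78],[345,220]],.085);print('tray inner',p.round(4))
for m,ce,a in blobs('w3','yellow',100)[:1]:
    ys,xs=np.nonzero(m); b=cv2.boxPoints(cv2.minAreaRect(np.c_[xs,ys].astype(np.float32)));print(b.round(0)); p=toz('w3',b,.079); print('handle',p.round(4),p.mean(0).round(4))
E
```

```text
tray outer corners [[ 0.4811  0.0506  0.085 ]
 [ 0.4926 -0.1169  0.085 ]
 [ 0.6599  0.0585  0.085 ]
 [ 0.6688 -0.109   0.085 ]]
tray inner [[ 0.4867  0.0417  0.085 ]
 [ 0.4975 -0.107   0.085 ]]
[[276. 109.]
 [286. 109.]
 [290. 194.]
 [279. 194.]]
handle [[ 0.4174  0.0087  0.079 ]
 [ 0.4286  0.0097  0.079 ]
 [ 0.4342 -0.0815  0.079 ]
 [ 0.4222 -0.0826  0.079 ]] [ 0.4256 -0.0364  0.079 ]
```

Station fit: tray centre about (0.577, -0.029), yaw about 3.2°. The handle and the corners agree to within about 3 mm. I'm placing blue at slot (-45, +50).

Emit:
step_arm(
  increments=[
    {"grip":0.2,"delta_pos":[0.02,0.028,0],"twist":0},
    {"grip":0.2,"delta_pos":[0.02,0.028,0],"twist":0},
    {"grip":0.2,"delta_pos":[0.022,0.027,-0.03],"twist":0},
    {"grip":0.2,"delta_pos":[0,0,-0.03],"twist":0},
    {"grip":0.2,"delta_pos":[0,0,-0.03],"twist":0},
    {"grip":0.2,"delta_pos":[0,0,-0.03],"twist":0},
    {"grip":0.2,"delta_pos":[0,0,-0.03],"twist":0},
    {"grip":0.2,"delta_pos":[0,0,-0.02],"twist":0},
    {"grip":0.2,"delta_pos":[0,0,0],"twist":0},
    {"grip":0.2,"delta_pos":[0,0,0],"twist":0},
  ],
)

```text
clock: 5.87
position: [0.5271, 0.0152, 0.0975]
ee_rot: [0.51, 0.488, 0.512, -0.489]
contact_force: [-0.2, -1.2, -0.5]
width: 0.0297
```

Emit:
step_arm(
  increments=[
    {"grip":0.2,"delta_pos":[0.002,0.003,-0.014],"twist":0},
    {"grip":0.2,"delta_pos":[0,0,-0.008],"twist":0},
    {"grip":0.2,"delta_pos":[0,0,-0.0045],"twist":0},
    {"grip":0.2,"delta_pos":[0,0,0],"twist":0},
    {"grip":0.2,"delta_pos":[0,0,0],"twist":0},
  ],
)

```text
clock: 6.28
position: [0.5302, 0.0192, 0.0726]
ee_rot: [0.512, 0.488, 0.511, -0.488]
contact_force: [0.8, 0.5, -1.3]
width: 0.0297
```

Emit:
step_arm(
  increments=[
    {"grip":0.5,"delta_pos":[0,0,0],"twist":0},
    {"grip":0.5,"delta_pos":[0,0,0],"twist":0},
    {"grip":0.5,"delta_pos":[0,0,0],"twist":0},
    {"grip":0.5,"delta_pos":[0,0,0.02],"twist":0},
    {"grip":0.5,"delta_pos":[0,0,0.04],"twist":0},
    {"grip":0.5,"delta_pos":[0,0,0.03],"twist":0},
    {"grip":0.5,"delta_pos":[0,0,0],"twist":0},
  ],
)

```text
clock: 6.87
position: [0.5343, 0.0193, 0.1686]
ee_rot: [0.515, 0.491, 0.508, -0.485]
contact_force: [2.2, -0.6, 0.0]
width: 0.0424
```

Emit:
step_arm(
  increments=[
    {"grip":0.65,"delta_pos":[0,-0.02,0.01],"twist":6},
    {"grip":0.65,"delta_pos":[-0.005,-0.04,0],"twist":0},
    {"grip":0.65,"delta_pos":[-0.01,-0.04,0],"twist":0},
    {"grip":0.65,"delta_pos":[-0.01,-0.04,0],"twist":0},
    {"grip":0.65,"delta_pos":[-0.01,-0.04,0],"twist":0},
    {"grip":0.65,"delta_pos":[-0.008,-0.04,0],"twist":0},
    {"grip":0.65,"delta_pos":[0,-0.04,-0.02],"twist":0},
    {"grip":0.65,"delta_pos":[0,-0.015,-0.04],"twist":0},
    {"grip":0.65,"delta_pos":[0,0,-0.03],"twist":0},
    {"grip":0.65,"delta_pos":[0,0,0],"twist":0},
  ],
)

```text
clock: 7.7
position: [0.4826, -0.2511, 0.0788]
ee_rot: [0.532, 0.461, 0.54, -0.462]
contact_force: [-1.2, 1.2, -0.2]
width: 0.0555
```

Emit:
step_arm(
  increments=[
    {"grip":0.65,"delta_pos":[0,0,0],"twist":0},
    {"grip":0.65,"delta_pos":[0,0,0],"twist":0},
  ],
)

```text
clock: 7.87
position: [0.4877, -0.2524, 0.0856]
ee_rot: [0.537, 0.461, 0.536, -0.46]
contact_force: [1.4, -0.4, 0.8]
width: 0.0557
```

```bash
python3 - <<'E'
from h import *
save('wrist','w4'); save('scene','s4'); s=manip.get_state(); print(s['position'].round(4))
q=s['ee_rot']; print(R.from_quat([q[1],q[2],q[3],q[0]]).as_matrix().round(3)[:,1])
billets('w4',roi=(.35,.66,-.41,-.19))
billets('s4',roi=(.35,.66,-.41,-.19))
billets('s4',.078,roi=(.45,.7,-.2,.1))
E
```

```text
[ 0.4884 -0.2526  0.0865]
[0.988 0.152 0.003]
red [192. 284.] 183 xy [ 0.4046 -0.3393] yaw -23.7 err 0.94
purple [319. 216.] 2699 xy [ 0.4878 -0.2557] yaw 2.4 err 0.14
turq [445. 218.] 3200 xy [ 0.5768 -0.2438] yaw -0.4 err 0.18
green [222. 269.] 230 xy [ 0.575  -0.3327] yaw -1.1 err 0.21
red [209. 231.] 192 xy [ 0.4041 -0.3491] yaw 3.3 err 0.15
purple [246. 242.] 186 xy [ 0.4882 -0.2561] yaw -3.6 err 0.21
turq [257. 262.] 215 xy [ 0.5773 -0.2427] yaw -5.0 err 0.21
blue [342. 213.] 197 xy [0.5293 0.0201] yaw -19.3 err 0.15
red [326. 252.] 193 xy [ 0.66   -0.1079] yaw -82.9 err 0.85
```

Emit:
step_arm(
  increments=[
    {"grip":0.65,"delta_pos":[-0.0005,-0.003,-0.02],"twist":0},
    {"grip":0.65,"delta_pos":[0,0,-0.025],"twist":0},
    {"grip":0.65,"delta_pos":[0,0,-0.022],"twist":0},
    {"grip":0.65,"delta_pos":[0,0,-0.009],"twist":0},
    {"grip":0.65,"delta_pos":[0,0,0],"twist":0},
    {"grip":0.65,"delta_pos":[0,0,0],"twist":0},
    {"grip":0.2,"delta_pos":[0,0,0],"twist":0},
    {"grip":0.2,"delta_pos":[0,0,0],"twist":0},
    {"grip":0.2,"delta_pos":[0,0,0],"twist":0},
    {"grip":0.2,"delta_pos":[0,0,0],"twist":0},
  ],
)

```text
clock: 8.8
position: [0.4876, -0.256, 0.0101]
ee_rot: [0.538, 0.461, 0.535, -0.461]
contact_force: [-0.4, 1.0, 6.4]
width: 0.0302
```

Emit:
step_arm(
  increments=[
    {"grip":0.2,"delta_pos":[0,0,0],"twist":0},
    {"grip":0.2,"delta_pos":[0,0,0.02],"twist":0},
    {"grip":0.2,"delta_pos":[0,0,0.04],"twist":0},
    {"grip":0.2,"delta_pos":[0,0,0.04],"twist":-6},
    {"grip":0.2,"delta_pos":[0,0,0.04],"twist":0},
    {"grip":0.2,"delta_pos":[0,0.03,0.02],"twist":0},
    {"grip":0.2,"delta_pos":[0,0.04,0],"twist":0},
    {"grip":0.2,"delta_pos":[0.01,0.04,0],"twist":0},
    {"grip":0.2,"delta_pos":[0.01,0.04,0],"twist":0},
    {"grip":0.2,"delta_pos":[0.01,0.04,0],"twist":0},
  ],
)

```text
clock: 9.63
position: [0.5163, -0.0638, 0.1693]
ee_rot: [0.512, 0.489, 0.511, -0.488]
contact_force: [-0.1, 0.3, -0.7]
width: 0.03
```

Emit:
step_arm(
  increments=[
    {"grip":0.2,"delta_pos":[0.014,0.034,0],"twist":0},
    {"grip":0.2,"delta_pos":[0,0,-0.03],"twist":0},
    {"grip":0.2,"delta_pos":[0,0,-0.03],"twist":0},
    {"grip":0.2,"delta_pos":[0,0,-0.01],"twist":0},
    {"grip":0.2,"delta_pos":[0,0,0],"twist":0},
    {"grip":0.2,"delta_pos":[0,0,0],"twist":0},
    {"grip":0.2,"delta_pos":[0,0,0],"twist":0},
  ],
)

```text
clock: 10.22
position: [0.5315, -0.0321, 0.0998]
ee_rot: [0.512, 0.489, 0.51, -0.488]
contact_force: [0.3, 0.3, -0.4]
width: 0.0302
```

Emit:
step_arm(
  increments=[
    {"grip":0.2,"delta_pos":[0,0,-0.015],"twist":0},
    {"grip":0.2,"delta_pos":[0,0,-0.01],"twist":0},
    {"grip":0.2,"delta_pos":[0,0,-0.004],"twist":0},
    {"grip":0.2,"delta_pos":[0,0,0],"twist":0},
    {"grip":0.2,"delta_pos":[0,0,0],"twist":0},
    {"grip":0.5,"delta_pos":[0,0,0],"twist":0},
    {"grip":0.5,"delta_pos":[0,0,0],"twist":0},
    {"grip":0.5,"delta_pos":[0,0,0],"twist":0},
    {"grip":0.5,"delta_pos":[0,0,0.02],"twist":0},
    {"grip":0.5,"delta_pos":[0,0,0.04],"twist":0},
  ],
)

```text
clock: 11.05
position: [0.5267, -0.0307, 0.1259]
ee_rot: [0.508, 0.486, 0.515, -0.49]
contact_force: [0.1, 1.0, -0.0]
width: 0.0424
```

Emit:
step_arm(
  increments=[
    {"grip":0.65,"delta_pos":[0,0,0.04],"twist":-7},
    {"grip":0.65,"delta_pos":[-0.015,-0.037,0],"twist":0},
    {"grip":0.65,"delta_pos":[-0.015,-0.037,0],"twist":0},
    {"grip":0.65,"delta_pos":[-0.015,-0.037,0],"twist":0},
    {"grip":0.65,"delta_pos":[-0.015,-0.037,0],"twist":0},
    {"grip":0.65,"delta_pos":[-0.015,-0.037,0],"twist":0},
    {"grip":0.65,"delta_pos":[-0.015,-0.037,0],"twist":0},
    {"grip":0.65,"delta_pos":[-0.015,-0.037,0],"twist":0},
    {"grip":0.65,"delta_pos":[-0.015,-0.037,0],"twist":0},
    {"grip":0.65,"delta_pos":[-0.007,-0.021,-0.03],"twist":0},
  ],
)

```text
clock: 11.88
position: [0.4048, -0.3557, 0.1444]
ee_rot: [-0.485, -0.518, -0.475, 0.52]
contact_force: [1.5, -0.3, -0.5]
width: 0.0558
```

Emit:
step_arm(
  increments=[
    {"grip":0.65,"delta_pos":[0,0,-0.03],"twist":0},
    {"grip":0.65,"delta_pos":[0,0,0],"twist":0},
    {"grip":0.65,"delta_pos":[0,0,0],"twist":0},
    {"grip":0.65,"delta_pos":[0,0,0],"twist":0},
    {"grip":0.65,"delta_pos":[0,0,0],"twist":0},
  ],
)

```text
clock: 12.3
position: [0.4046, -0.3485, 0.1112]
ee_rot: [0.482, 0.518, 0.48, -0.518]
contact_force: [0.3, -0.4, 0.7]
width: 0.0556
```

```bash
python3 - <<'E'
from h import *
save('wrist','w5'); save('scene','s5'); s=manip.get_state(); print(s['position'].round(4))
q=s['ee_rot']; print(R.from_quat([q[1],q[2],q[3],q[0]]).as_matrix().round(3)[:,1])
billets('w5',roi=(.25,.66,-.5,-.19))
print('scene');billets('s5',roi=(.25,.66,-.5,-.19))
billets('s5',.078,roi=(.45,.65,-.1,.1))
E
```

```text
[ 0.4045 -0.3484  0.1111]
[ 0.997 -0.074  0.003]
green [537. 166.] 3230 xy [ 0.5759 -0.3318] yaw -8.0 err 0.16
red [320. 202.] 2231 xy [ 0.4048 -0.3485] yaw -7.1 err 0.11
red [179. 257.] 3536 xy [ 0.284  -0.3871] yaw 15.7 err 0.19
red [328. 308.] 3066 xy [ 0.4048 -0.4468] yaw 41.4 err 0.2
turq [557.  38.] 4445 xy [ 0.5772 -0.2428] yaw 5.0 err 0.14
scene
green [222. 269.] 229 xy [ 0.5733 -0.332 ] yaw -0.7 err 0.21
red [190. 212.] 290 xy [ 0.2854 -0.3972] yaw 30.8 err 0.26
red [209. 231.] 187 xy [ 0.4039 -0.3488] yaw 0.9 err 0.16
red [171. 240.] 399 xy [ 0.4115 -0.4553] yaw 35.8 err 0.31
turq [257. 262.] 215 xy [ 0.5773 -0.2427] yaw -5.0 err 0.21
blue [342. 213.] 195 xy [0.529  0.0196] yaw -18.9 err 0.17
purple [325. 217.] 189 xy [ 0.5304 -0.0307] yaw -17.4 err 0.2
```

Emit:
step_arm(
  increments=[
    {"grip":0.65,"delta_pos":[0,0,-0.03],"twist":0},
    {"grip":0.65,"delta_pos":[0,0,-0.03],"twist":0},
    {"grip":0.65,"delta_pos":[0,0,-0.025],"twist":0},
    {"grip":0.65,"delta_pos":[0,0,-0.015],"twist":0},
    {"grip":0.65,"delta_pos":[0,0,0],"twist":0},
    {"grip":0.65,"delta_pos":[0,0,0],"twist":0},
    {"grip":0.2,"delta_pos":[0,0,0],"twist":0},
    {"grip":0.2,"delta_pos":[0,0,0],"twist":0},
    {"grip":0.2,"delta_pos":[0,0,0],"twist":0},
    {"grip":0.2,"delta_pos":[0,0,0],"twist":0},
  ],
)

```text
clock: 13.23
position: [0.4046, -0.3494, 0.0112]
ee_rot: [0.482, 0.519, 0.479, -0.518]
contact_force: [1.0, 0.6, 6.9]
width: 0.0296
```

Emit:
step_arm(
  increments=[
    {"grip":0.2,"delta_pos":[0,0,0],"twist":0},
    {"grip":0.2,"delta_pos":[0,0,0.02],"twist":0},
    {"grip":0.2,"delta_pos":[0,0,0.04],"twist":0},
    {"grip":0.2,"delta_pos":[0,0,0.04],"twist":7},
    {"grip":0.2,"delta_pos":[0,0,0.04],"twist":0},
    {"grip":0.2,"delta_pos":[0.01,0.03,0.02],"twist":0},
    {"grip":0.2,"delta_pos":[0.018,0.036,0],"twist":0},
    {"grip":0.2,"delta_pos":[0.018,0.036,0],"twist":0},
    {"grip":0.2,"delta_pos":[0.018,0.036,0],"twist":0},
    {"grip":0.2,"delta_pos":[0.018,0.036,0],"twist":0},
  ],
)

```text
clock: 14.07
position: [0.4856, -0.1728, 0.1703]
ee_rot: [0.512, 0.489, 0.511, -0.488]
contact_force: [0.0, 0.0, -1.6]
width: 0.0296
```

Emit:
step_arm(
  increments=[
    {"grip":0.2,"delta_pos":[0.018,0.036,0],"twist":0},
    {"grip":0.2,"delta_pos":[0.018,0.036,0],"twist":0},
    {"grip":0.2,"delta_pos":[0.012,0.021,0],"twist":0},
    {"grip":0.2,"delta_pos":[0,0,-0.03],"twist":0},
    {"grip":0.2,"delta_pos":[0,0,-0.03],"twist":0},
    {"grip":0.2,"delta_pos":[0,0,-0.01],"twist":0},
    {"grip":0.2,"delta_pos":[0,0,0],"twist":0},
    {"grip":0.2,"delta_pos":[0,0,0],"twist":0},
    {"grip":0.2,"delta_pos":[0,0,0],"twist":0},
  ],
)

```text
clock: 14.82
position: [0.5344, -0.0821, 0.1009]
ee_rot: [0.512, 0.489, 0.51, -0.488]
contact_force: [-0.3, 0.1, -0.4]
width: 0.0294
```

Emit:
step_arm(
  increments=[
    {"grip":0.2,"delta_pos":[0,0,-0.015],"twist":0},
    {"grip":0.2,"delta_pos":[0,0,-0.01],"twist":0},
    {"grip":0.2,"delta_pos":[0,0,-0.004],"twist":0},
    {"grip":0.2,"delta_pos":[0,0,0],"twist":0},
    {"grip":0.2,"delta_pos":[0,0,0],"twist":0},
    {"grip":0.5,"delta_pos":[0,0,0],"twist":0},
    {"grip":0.5,"delta_pos":[0,0,0],"twist":0},
    {"grip":0.5,"delta_pos":[0,0,0],"twist":0},
    {"grip":0.5,"delta_pos":[0,0,0.02],"twist":0},
    {"grip":0.5,"delta_pos":[0,0,0.04],"twist":0},
  ],
)

```text
clock: 15.65
position: [0.5298, -0.0804, 0.1269]
ee_rot: [0.508, 0.486, 0.515, -0.49]
contact_force: [0.4, -0.1, -0.7]
width: 0.0426
```

Emit:
step_arm(
  increments=[
    {"grip":0.65,"delta_pos":[0,0,0.03],"twist":-5},
    {"grip":0.65,"delta_pos":[0.008,-0.035,0],"twist":0},
    {"grip":0.65,"delta_pos":[0.008,-0.035,0],"twist":0},
    {"grip":0.65,"delta_pos":[0.008,-0.035,0],"twist":0},
    {"grip":0.65,"delta_pos":[0.008,-0.035,0],"twist":0},
    {"grip":0.65,"delta_pos":[0.01,-0.02,-0.03],"twist":0},
    {"grip":0.65,"delta_pos":[0,0,-0.03],"twist":0},
    {"grip":0.65,"delta_pos":[0,0,0],"twist":0},
    {"grip":0.65,"delta_pos":[0,0,0],"twist":0},
    {"grip":0.65,"delta_pos":[0,0,0],"twist":0},
  ],
)

```text
clock: 16.48
position: [0.5757, -0.241, 0.1015]
ee_rot: [0.49, 0.51, 0.49, -0.51]
contact_force: [-0.2, 0.1, 0.0]
width: 0.0557
```

```bash
python3 - <<'E'
from h import *
save('wrist','w6'); save('scene','s6'); s=manip.get_state(); print(s['position'].round(4))
q=s['ee_rot']; print(R.from_quat([q[1],q[2],q[3],q[0]]).as_matrix().round(3)[:,1])
billets('w6',roi=(.35,.66,-.41,-.19))
print('scene');billets('s6',roi=(.35,.66,-.41,-.19))
billets('s6',.078,roi=(.45,.65,-.1,.1))
E
```

```text
[ 0.5764 -0.2411  0.1025]
[ 0.999 -0.04   0.003]
green [324. 308.] 1998 xy [ 0.5766 -0.3347] yaw 0.8 err 0.17
turq [323. 209.] 2349 xy [ 0.5788 -0.2437] yaw 3.6 err 0.13
scene
green [222. 269.] 230 xy [ 0.575  -0.3327] yaw -1.1 err 0.21
turq [257. 262.] 214 xy [ 0.5772 -0.2434] yaw -4.9 err 0.21
blue [342. 213.] 193 xy [0.5292 0.0202] yaw -18.8 err 0.17
red [309. 221.] 204 xy [ 0.5322 -0.0798] yaw -16.4 err 0.16
purple [325. 217.] 187 xy [ 0.5309 -0.0318] yaw -18.1 err 0.2
```

Emit:
step_arm(
  increments=[
    {"grip":0.65,"delta_pos":[0.0015,-0.0025,-0.03],"twist":0},
    {"grip":0.65,"delta_pos":[0,0,-0.03],"twist":0},
    {"grip":0.65,"delta_pos":[0,0,-0.02],"twist":0},
    {"grip":0.65,"delta_pos":[0,0,-0.011],"twist":0},
    {"grip":0.65,"delta_pos":[0,0,0],"twist":0},
    {"grip":0.65,"delta_pos":[0,0,0],"twist":0},
    {"grip":0.2,"delta_pos":[0,0,0],"twist":0},
    {"grip":0.2,"delta_pos":[0,0,0],"twist":0},
    {"grip":0.2,"delta_pos":[0,0,0],"twist":0},
    {"grip":0.2,"delta_pos":[0,0,0],"twist":0},
  ],
)

```text
clock: 17.42
position: [0.5783, -0.2446, 0.0116]
ee_rot: [0.491, 0.511, 0.488, -0.51]
contact_force: [-0.1, 1.0, 6.3]
width: 0.03
```

Emit:
step_arm(
  increments=[
    {"grip":0.2,"delta_pos":[0,0,0],"twist":0},
    {"grip":0.2,"delta_pos":[0,0,0.02],"twist":0},
    {"grip":0.2,"delta_pos":[0,0,0.04],"twist":0},
    {"grip":0.2,"delta_pos":[0,0,0.04],"twist":5},
    {"grip":0.2,"delta_pos":[0,0,0.04],"twist":0},
    {"grip":0.2,"delta_pos":[0.002,0.03,0.02],"twist":0},
    {"grip":0.2,"delta_pos":[0.003,0.036,0],"twist":0},
    {"grip":0.2,"delta_pos":[0.003,0.036,0],"twist":0},
    {"grip":0.2,"delta_pos":[0.003,0.036,0],"twist":0},
    {"grip":0.2,"delta_pos":[0.003,0.036,0],"twist":0},
  ],
)

```text
clock: 18.25
position: [0.5906, -0.0685, 0.1702]
ee_rot: [0.512, 0.489, 0.511, -0.488]
contact_force: [0.2, 0.6, -0.1]
width: 0.0299
```

Emit:
step_arm(
  increments=[
    {"grip":0.2,"delta_pos":[0.003,0.036,0],"twist":0},
    {"grip":0.2,"delta_pos":[0.003,0.036,0],"twist":0},
    {"grip":0.2,"delta_pos":[0.002,0.005,0],"twist":0},
    {"grip":0.2,"delta_pos":[0,0,-0.03],"twist":0},
    {"grip":0.2,"delta_pos":[0,0,-0.03],"twist":0},
    {"grip":0.2,"delta_pos":[0,0,-0.01],"twist":0},
    {"grip":0.2,"delta_pos":[0,0,0],"twist":0},
    {"grip":0.2,"delta_pos":[0,0,0],"twist":0},
    {"grip":0.2,"delta_pos":[0,0,0],"twist":0},
  ],
)

```text
clock: 19.0
position: [0.6002, 0.0066, 0.101]
ee_rot: [0.512, 0.489, 0.511, -0.488]
contact_force: [-0.1, 0.3, -1.2]
width: 0.0299
```

Emit:
step_arm(
  increments=[
    {"grip":0.2,"delta_pos":[0,0,-0.015],"twist":0},
    {"grip":0.2,"delta_pos":[0,0,-0.01],"twist":0},
    {"grip":0.2,"delta_pos":[0,0,-0.004],"twist":0},
    {"grip":0.2,"delta_pos":[0,0,0],"twist":0},
    {"grip":0.2,"delta_pos":[0,0,0],"twist":0},
    {"grip":0.5,"delta_pos":[0,0,0],"twist":0},
    {"grip":0.5,"delta_pos":[0,0,0],"twist":0},
    {"grip":0.5,"delta_pos":[0,0,0],"twist":0},
    {"grip":0.5,"delta_pos":[0,0,0.02],"twist":0},
    {"grip":0.5,"delta_pos":[0,0,0.04],"twist":0},
  ],
)

```text
clock: 19.83
position: [0.5951, 0.0075, 0.1263]
ee_rot: [0.508, 0.486, 0.515, -0.491]
contact_force: [0.6, 0.1, -0.3]
width: 0.0424
```

Emit:
step_arm(
  increments=[
    {"grip":0.65,"delta_pos":[0,0,0.03],"twist":-4},
    {"grip":0.65,"delta_pos":[-0.002,-0.038,0],"twist":0},
    {"grip":0.65,"delta_pos":[-0.003,-0.038,0],"twist":0},
    {"grip":0.65,"delta_pos":[-0.003,-0.038,0],"twist":0},
    {"grip":0.65,"delta_pos":[-0.003,-0.038,0],"twist":0},
    {"grip":0.65,"delta_pos":[-0.003,-0.038,0],"twist":0},
    {"grip":0.65,"delta_pos":[-0.003,-0.038,0],"twist":0},
    {"grip":0.65,"delta_pos":[-0.003,-0.038,0],"twist":0},
    {"grip":0.65,"delta_pos":[-0.003,-0.038,0],"twist":0},
    {"grip":0.65,"delta_pos":[-0.001,-0.036,-0.03],"twist":0},
  ],
)

```text
clock: 20.67
position: [0.5775, -0.334, 0.1391]
ee_rot: [0.498, 0.506, 0.49, -0.505]
contact_force: [1.5, -0.2, 0.4]
width: 0.0551
```

Emit:
step_arm(
  increments=[
    {"grip":0.65,"delta_pos":[0,0,-0.03],"twist":0},
    {"grip":0.65,"delta_pos":[0,0,0],"twist":0},
    {"grip":0.65,"delta_pos":[0,0,0],"twist":0},
    {"grip":0.65,"delta_pos":[0,0,0],"twist":0},
  ],
)

```text
clock: 21.0
position: [0.5755, -0.3283, 0.1047]
ee_rot: [0.495, 0.506, 0.494, -0.505]
contact_force: [-0.3, -0.7, -0.3]
width: 0.0551
```

```bash
python3 - <<'E'
from h import *
save('wrist','w7'); save('scene','s7'); s=manip.get_state(); print(s['position'].round(4))
q=s['ee_rot']; print(R.from_quat([q[1],q[2],q[3],q[0]]).as_matrix().round(3)[:,1])
billets('w7',roi=(.35,.66,-.41,-.19))
print('scene');billets('s7',roi=(.35,.66,-.41,-.19))
billets('s7',.078,roi=(.45,.65,-.1,.1))
E
```

```text
[ 0.5763 -0.3284  0.1059]
[ 1.    -0.022  0.003]
green [320. 210.] 2264 xy [ 0.5759 -0.3339] yaw -1.8 err 0.14
scene
green [222. 269.] 229 xy [ 0.5733 -0.332 ] yaw -0.7 err 0.21
blue [342. 213.] 194 xy [0.5292 0.0202] yaw -19.2 err 0.16
red [309. 221.] 204 xy [ 0.5322 -0.0798] yaw -16.4 err 0.16
purple [325. 217.] 187 xy [ 0.5309 -0.0318] yaw -18.1 err 0.2
turq [348. 229.] 214 xy [0.5983 0.0097] yaw -11.6 err 0.21
```

Emit:
step_arm(
  increments=[
    {"grip":0.65,"delta_pos":[0,-0.005,-0.03],"twist":0},
    {"grip":0.65,"delta_pos":[0,0,-0.03],"twist":0},
    {"grip":0.65,"delta_pos":[0,0,-0.02],"twist":0},
    {"grip":0.65,"delta_pos":[0,0,-0.014],"twist":0},
    {"grip":0.65,"delta_pos":[0,0,0],"twist":0},
    {"grip":0.65,"delta_pos":[0,0,0],"twist":0},
    {"grip":0.2,"delta_pos":[0,0,0],"twist":0},
    {"grip":0.2,"delta_pos":[0,0,0],"twist":0},
    {"grip":0.2,"delta_pos":[0,0,0],"twist":0},
    {"grip":0.2,"delta_pos":[0,0,0],"twist":0},
  ],
)

```text
clock: 21.93
position: [0.5764, -0.3346, 0.0121]
ee_rot: [0.496, 0.506, 0.493, -0.505]
contact_force: [0.5, 0.5, 6.9]
width: 0.0292
```

Emit:
step_arm(
  increments=[
    {"grip":0.2,"delta_pos":[0,0,0],"twist":0},
    {"grip":0.2,"delta_pos":[0,0,0.02],"twist":0},
    {"grip":0.2,"delta_pos":[0,0,0.04],"twist":0},
    {"grip":0.2,"delta_pos":[0,0,0.04],"twist":4},
    {"grip":0.2,"delta_pos":[0,0,0.04],"twist":0},
    {"grip":0.2,"delta_pos":[0.002,0.03,0.02],"twist":0},
    {"grip":0.2,"delta_pos":[0.003,0.036,0],"twist":0},
    {"grip":0.2,"delta_pos":[0.004,0.036,0],"twist":0},
    {"grip":0.2,"delta_pos":[0.004,0.036,0],"twist":0},
    {"grip":0.2,"delta_pos":[0.004,0.036,0],"twist":0},
  ],
)

```text
clock: 22.77
position: [0.5917, -0.1585, 0.1705]
ee_rot: [0.512, 0.489, 0.511, -0.488]
contact_force: [0.7, 0.3, -1.1]
width: 0.0295
```

Emit:
step_arm(
  increments=[
    {"grip":0.2,"delta_pos":[0.004,0.036,0],"twist":0},
    {"grip":0.2,"delta_pos":[0.004,0.036,0],"twist":0},
    {"grip":0.2,"delta_pos":[0.003,0.025,0],"twist":0},
    {"grip":0.2,"delta_pos":[0,0,-0.03],"twist":0},
    {"grip":0.2,"delta_pos":[0,0,-0.03],"twist":0},
    {"grip":0.2,"delta_pos":[0,0,-0.01],"twist":0},
    {"grip":0.2,"delta_pos":[0,0,0],"twist":0},
    {"grip":0.2,"delta_pos":[0,0,0],"twist":0},
    {"grip":0.2,"delta_pos":[0,0,0],"twist":0},
  ],
)

```text
clock: 23.52
position: [0.6042, -0.0636, 0.1013]
ee_rot: [0.512, 0.489, 0.51, -0.488]
contact_force: [-0.0, 0.1, -0.2]
width: 0.0295
```

Emit:
step_arm(
  increments=[
    {"grip":0.2,"delta_pos":[0,0,-0.015],"twist":0},
    {"grip":0.2,"delta_pos":[0,0,-0.01],"twist":0},
    {"grip":0.2,"delta_pos":[0,0,-0.004],"twist":0},
    {"grip":0.2,"delta_pos":[0,0,0],"twist":0},
    {"grip":0.2,"delta_pos":[0,0,0],"twist":0},
    {"grip":0.5,"delta_pos":[0,0,0],"twist":0},
    {"grip":0.5,"delta_pos":[0,0,0],"twist":0},
    {"grip":0.5,"delta_pos":[0,0,0],"twist":0},
    {"grip":0.5,"delta_pos":[0,0,0.02],"twist":0},
    {"grip":0.5,"delta_pos":[0,0,0.04],"twist":0},
  ],
)

```text
clock: 24.35
position: [0.5992, -0.0621, 0.1265]
ee_rot: [0.508, 0.486, 0.515, -0.49]
contact_force: [0.8, -0.4, -0.7]
width: 0.0425
```

Emit:
step_arm(
  increments=[
    {"grip":0.5,"delta_pos":[0,0,0.03],"twist":0},
    {"grip":0.5,"delta_pos":[-0.03,0,0.02],"twist":0},
    {"grip":0.5,"delta_pos":[-0.03,0,0.02],"twist":0},
    {"grip":0.5,"delta_pos":[-0.03,0.005,0.01],"twist":0},
    {"grip":0.5,"delta_pos":[-0.03,0.005,0],"twist":0},
    {"grip":0.5,"delta_pos":[-0.03,0.01,0],"twist":0},
    {"grip":0.5,"delta_pos":[-0.027,0.007,0],"twist":0},
    {"grip":0.5,"delta_pos":[0,0,0],"twist":0},
    {"grip":0.5,"delta_pos":[0,0,0],"twist":0},
    {"grip":0.5,"delta_pos":[0,0,0],"twist":0},
  ],
)

```text
clock: 25.18
position: [0.427, -0.0362, 0.2113]
ee_rot: [0.512, 0.489, 0.511, -0.488]
contact_force: [-0.2, -0.4, -0.3]
width: 0.0428
```

```bash
python3 - <<'E'
from h import *
save('wrist','w8'); save('scene','s8'); s=manip.get_state(); print(s['position'].round(4),s['qpos'].round(2))
billets('s8',.078,roi=(.45,.65,-.1,.1))
for m,ce,a in blobs('w8','yellow',100)[:1]:
    ys,xs=np.nonzero(m); b=cv2.boxPoints(cv2.minAreaRect(np.c_[xs,ys].astype(np.float32)));print(b.round(0)); p=toz('w8',b,.079); print('handle',p.round(4),p.mean(0).round(4))
E
```

```text
[ 0.4274 -0.0363  0.2109] [-0.25  0.07  1.82 -0.    1.25 -0.29]
blue [342. 213.] 195 xy [0.5287 0.0202] yaw -18.1 err 0.17
green [324. 235.] 215 xy [ 0.6027 -0.0601] yaw -18.0 err 0.2
red [309. 221.] 204 xy [ 0.5322 -0.0798] yaw -16.4 err 0.16
purple [325. 217.] 187 xy [ 0.5309 -0.0318] yaw -18.1 err 0.2
turq [348. 229.] 213 xy [0.5979 0.0092] yaw -15.7 err 0.21
[[311. 142.]
 [323. 142.]
 [323. 236.]
 [311. 236.]]
handle [[ 0.4178  0.008   0.079 ]
 [ 0.4286  0.0085  0.079 ]
 [ 0.4331 -0.0818  0.079 ]
 [ 0.4214 -0.0824  0.079 ]] [ 0.4252 -0.0369  0.079 ]
```

View pics/w8.png

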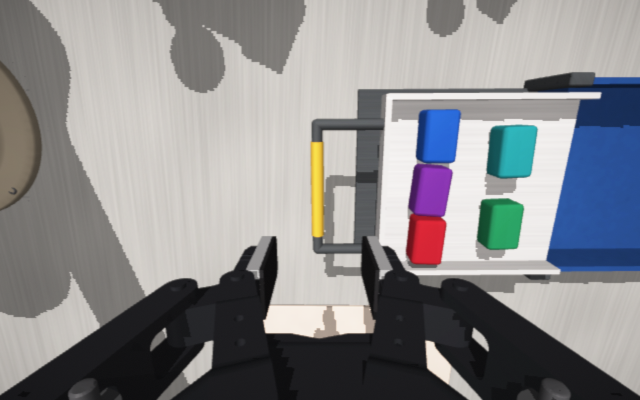

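All five billets lie on the tray. The handle bar is at (317,189) in the image, world (0.4255, -0.037). I'll go down on the bar with the jaws straddling it.

Emit:
step_arm(
  increments=[
    {"grip":0.5,"delta_pos":[-0.0015,-0.0005,-0.03],"twist":0},
    {"grip":0.5,"delta_pos":[0,0,-0.03],"twist":0},
    {"grip":0.5,"delta_pos":[0,0,-0.03],"twist":0},
    {"grip":0.5,"delta_pos":[0,0,-0.03],"twist":0},
    {"grip":0.5,"delta_pos":[0,0,-0.02],"twist":0},
    {"grip":0.5,"delta_pos":[0,0,-0.013],"twist":0},
    {"grip":0.5,"delta_pos":[0,0,0],"twist":0},
    {"grip":0.5,"delta_pos":[0,0,0],"twist":0},
    {"grip":0.5,"delta_pos":[0,0,0],"twist":0},
  ],
)

```text
clock: 26.03
position: [0.4258, -0.0367, 0.0581]
ee_rot: [0.512, 0.488, 0.511, -0.488]
contact_force: [-0.5, 0.1, 0.8]
width: 0.0426
```

Emit:
step_arm(
  increments=[
    {"grip":0.05,"delta_pos":[0,0,0],"twist":0},
    {"grip":0.05,"delta_pos":[0,0,0],"twist":0},
    {"grip":0.05,"delta_pos":[0,0,0],"twist":0},
    {"grip":0.05,"delta_pos":[0,0,0],"twist":0},
    {"grip":0.05,"delta_pos":[0,0,0],"twist":0},
    {"grip":0.05,"delta_pos":[0,0,0],"twist":0},
    {"grip":0.05,"delta_pos":[0,0,0],"twist":0},
  ],
  force=40,
)

```text
clock: 26.62
position: [0.4256, -0.0366, 0.0586]
ee_rot: [0.512, 0.489, 0.511, -0.488]
contact_force: [0.2, -0.2, 6.9]
width: 0.0106
```

```bash
python3 - <<'E'
import numpy as np
t=np.arange(0,.9,.04); r=np.hypot(.24,.012); a=t+np.arctan2(.012,.24)
X=-r*np.cos(a); Z=r*np.sin(a)
for i in range(1,len(t)): print(round(t[i],2), np.round([(X[i]-X[i-1])*.9984,(X[i]-X[i-1])*.0558,Z[i]-Z[i-1]],4), np.round([X[i]-X[0],Z[i]-Z[0]],4))
E
```

```text
0.04 [0.0007 0.     0.0096] [0.0007 0.0096]
0.08 [0.0011 0.0001 0.0096] [0.0017 0.0191]
0.12 [0.0014 0.0001 0.0095] [0.0032 0.0286]
0.16 [0.0018 0.0001 0.0094] [0.005  0.0381]
0.2 [0.0022 0.0001 0.0094] [0.0072 0.0474]
0.24 [0.0026 0.0001 0.0093] [0.0097 0.0567]
0.28 [0.0029 0.0002 0.0092] [0.0127 0.0659]
0.32 [0.0033 0.0002 0.009 ] [0.016  0.0749]
0.36 [0.0036 0.0002 0.0089] [0.0196 0.0838]
0.4 [0.004  0.0002 0.0087] [0.0236 0.0925]
0.44 [0.0043 0.0002 0.0086] [0.028  0.1011]
0.48 [0.0047 0.0003 0.0084] [0.0327 0.1095]
0.52 [0.005  0.0003 0.0082] [0.0377 0.1177]
0.56 [0.0053 0.0003 0.008 ] [0.043  0.1257]
0.6 [0.0057 0.0003 0.0078] [0.0487 0.1334]
0.64 [0.006  0.0003 0.0075] [0.0547 0.141 ]
0.68 [0.0063 0.0003 0.0073] [0.0609 0.1482]
0.72 [0.0065 0.0004 0.007 ] [0.0675 0.1553]
0.76 [0.0068 0.0004 0.0068] [0.0743 0.162 ]
0.8 [0.0071 0.0004 0.0065] [0.0814 0.1685]
0.84 [0.0073 0.0004 0.0062] [0.0887 0.1747]
0.88 [0.0076 0.0004 0.0059] [0.0963 0.1806]
```

Emit:
step_arm(
  increments=[
    {"grip":0.05,"delta_pos":[0.0007,0,0.0096],"twist":0},
    {"grip":0.05,"delta_pos":[0.0011,0.0001,0.0096],"twist":0},
    {"grip":0.05,"delta_pos":[0.0014,0.0001,0.0095],"twist":0},
    {"grip":0.05,"delta_pos":[0.0018,0.0001,0.0094],"twist":0},
    {"grip":0.05,"delta_pos":[0.0022,0.0001,0.0094],"twist":0},
    {"grip":0.05,"delta_pos":[0,0,0],"twist":0},
    {"grip":0.05,"delta_pos":[0,0,0],"twist":0},
  ],
  force=50,
)

```text
clock: 27.2
position: [0.4321, -0.0362, 0.1049]
ee_rot: [0.512, 0.488, 0.511, -0.488]
contact_force: [3.2, -0.9, -5.9]
width: 0.0103
```

```bash
python3 - <<'E'
from h import *
save('scene','s9'); save('side','d9')
a=load('s9')[0][150:330,180:440,::-1]; b=load('d9')[0][130:270,200:400,::-1]
a=cv2.resize(a,(780,540)) ; b=cv2.resize(b,(780,546)); cv2.imwrite('pics/c9.png',cv2.resize(np.vstack([a,b]),(420,590)))
E
```

```text
(no output)
```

View pics/c9.png

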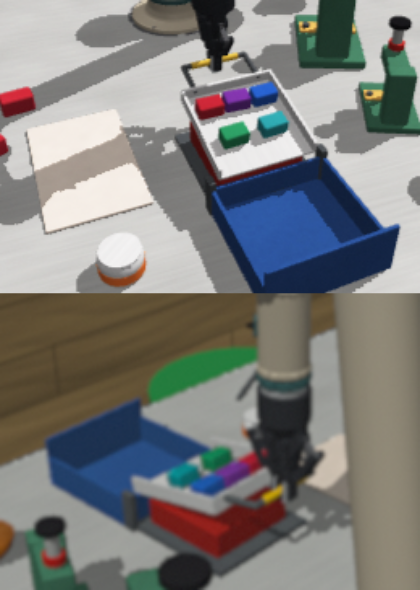

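The tray is tilting at about 0.2 rad with all five billets still on it and the grip holding. I'll continue along the arc.

Emit:
step_arm(
  increments=[
    {"grip":0.05,"delta_pos":[0.0026,0.0001,0.0093],"twist":0},
    {"grip":0.05,"delta_pos":[0.0029,0.0002,0.0092],"twist":0},
    {"grip":0.05,"delta_pos":[0.0033,0.0002,0.009],"twist":0},
    {"grip":0.05,"delta_pos":[0.0036,0.0002,0.0089],"twist":0},
    {"grip":0.05,"delta_pos":[0.004,0.0002,0.0087],"twist":0},
    {"grip":0.05,"delta_pos":[0.0043,0.0002,0.0086],"twist":0},
    {"grip":0.05,"delta_pos":[0.0047,0.0003,0.0084],"twist":0},
    {"grip":0.05,"delta_pos":[0,0,0],"twist":0},
    {"grip":0.05,"delta_pos":[0,0,0],"twist":0},
  ],
)

```text
clock: 28.05
position: [0.4562, -0.0349, 0.1675]
ee_rot: [0.511, 0.487, 0.512, -0.489]
contact_force: [-2.3, -4.6, -4.2]
width: 0.0103
```

Emit:
step_arm(
  increments=[
    {"grip":0.05,"delta_pos":[0.005,0.0003,0.0082],"twist":0},
    {"grip":0.05,"delta_pos":[0.0053,0.0003,0.008],"twist":0},
    {"grip":0.05,"delta_pos":[0.0057,0.0003,0.0078],"twist":0},
    {"grip":0.05,"delta_pos":[0.006,0.0003,0.0075],"twist":0},
    {"grip":0.05,"delta_pos":[0.0063,0.0003,0.0073],"twist":0},
    {"grip":0.05,"delta_pos":[0.0065,0.0004,0.007],"twist":0},
    {"grip":0.05,"delta_pos":[0.0068,0.0004,0.0068],"twist":0},
    {"grip":0.05,"delta_pos":[0.0071,0.0004,0.0065],"twist":0},
    {"grip":0.05,"delta_pos":[0,0,0],"twist":0},
    {"grip":0.05,"delta_pos":[0,0,0],"twist":0},
  ],
)

```text
clock: 28.88
position: [0.502, -0.0325, 0.227]
ee_rot: [0.51, 0.486, 0.513, -0.49]
contact_force: [-9.3, -5.5, 3.6]
width: 0.0104
```

Emit:
step_arm(
  increments=[
    {"grip":0.05,"delta_pos":[0,0,0],"twist":0},
    {"grip":0.05,"delta_pos":[0,0,0],"twist":0},
    {"grip":0.05,"delta_pos":[0,0,0],"twist":0},
    {"grip":0.05,"delta_pos":[0,0,0],"twist":0},
    {"grip":0.05,"delta_pos":[0,0,0],"twist":0},
  ],
)

```text
clock: 29.3
position: [0.5017, -0.0325, 0.2267]
ee_rot: [0.51, 0.486, 0.513, -0.49]
contact_force: [-8.4, -4.1, 5.9]
width: 0.0099
```

```bash
python3 - <<'E'
from h import *
save('scene','s10'); save('side','d10')
a=load('s10')[0][150:330,240:440,::-1]; b=load('d10')[0][130:270,200:400,::-1]
a=cv2.resize(a,(640,576)) ; b=cv2.resize(b,(640,448)); cv2.imwrite('pics/c10.png',cv2.resize(np.vstack([a,b]),(370,592)))
E
```

```text
(no output)
```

View pics/c10.png

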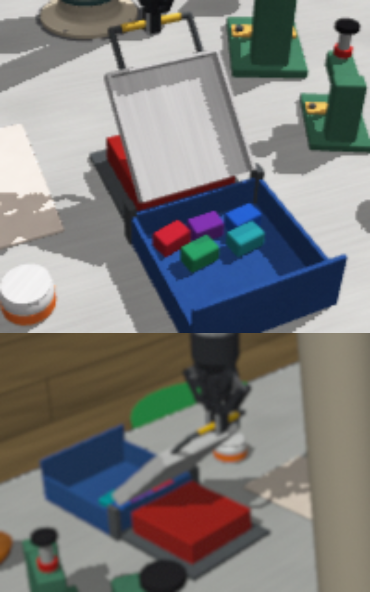

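The tray is empty and all five billets (red, purple, blue, green, turquoise) lie in the pan. I'll lower the tray along the same arc.

Emit:
step_arm(
  increments=[
    {"grip":0.05,"delta_pos":[-0.0071,-0.0004,-0.0065],"twist":0},
    {"grip":0.05,"delta_pos":[-0.0068,-0.0004,-0.0068],"twist":0},
    {"grip":0.05,"delta_pos":[-0.0065,-0.0004,-0.007],"twist":0},
    {"grip":0.05,"delta_pos":[-0.0063,-0.0003,-0.0073],"twist":0},
    {"grip":0.05,"delta_pos":[-0.006,-0.0003,-0.0075],"twist":0},
    {"grip":0.05,"delta_pos":[-0.0057,-0.0003,-0.0078],"twist":0},
    {"grip":0.05,"delta_pos":[-0.0053,-0.0003,-0.008],"twist":0},
    {"grip":0.05,"delta_pos":[-0.005,-0.0003,-0.0082],"twist":0},
    {"grip":0.05,"delta_pos":[0,0,0],"twist":0},
    {"grip":0.05,"delta_pos":[0,0,0],"twist":0},
  ],
)

```text
clock: 30.23
position: [0.4561, -0.0349, 0.1674]
ee_rot: [0.511, 0.488, 0.512, -0.489]
contact_force: [-3.5, -4.7, 0.6]
width: 0.0102
```

Emit:
step_arm(
  increments=[
    {"grip":0.05,"delta_pos":[-0.0047,-0.0003,-0.0084],"twist":0},
    {"grip":0.05,"delta_pos":[-0.0043,-0.0002,-0.0086],"twist":0},
    {"grip":0.05,"delta_pos":[-0.004,-0.0002,-0.0087],"twist":0},
    {"grip":0.05,"delta_pos":[-0.0036,-0.0002,-0.0089],"twist":0},
    {"grip":0.05,"delta_pos":[-0.0033,-0.0002,-0.009],"twist":0},
    {"grip":0.05,"delta_pos":[-0.0029,-0.0002,-0.0092],"twist":0},
    {"grip":0.05,"delta_pos":[-0.0026,-0.0001,-0.0093],"twist":0},
    {"grip":0.05,"delta_pos":[0,0,0],"twist":0},
    {"grip":0.05,"delta_pos":[0,0,0],"twist":0},
  ],
)

```text
clock: 30.98
position: [0.432, -0.0361, 0.1053]
ee_rot: [0.511, 0.488, 0.511, -0.488]
contact_force: [-1.3, -4.3, -2.3]
width: 0.01
```

Emit:
step_arm(
  increments=[
    {"grip":0.05,"delta_pos":[-0.0022,-0.0001,-0.0094],"twist":0},
    {"grip":0.05,"delta_pos":[-0.0018,-0.0001,-0.0094],"twist":0},
    {"grip":0.05,"delta_pos":[-0.0014,-0.0001,-0.0095],"twist":0},
    {"grip":0.05,"delta_pos":[-0.0011,-0.0001,-0.0096],"twist":0},
    {"grip":0.05,"delta_pos":[-0.0004,0,-0.005],"twist":0},
    {"grip":0.05,"delta_pos":[-0.0003,0,-0.004],"twist":0},
    {"grip":0.05,"delta_pos":[0,0,0],"twist":0},
    {"grip":0.05,"delta_pos":[0,0,0],"twist":0},
    {"grip":0.05,"delta_pos":[0,0,0],"twist":0},
  ],
)

```text
clock: 31.73
position: [0.4255, -0.0362, 0.0603]
ee_rot: [0.512, 0.489, 0.511, -0.488]
contact_force: [-3.3, -1.4, 12.0]
width: 0.0104
```

The upward force of 12 N means the tray is on its stand. I'll release, rise and check.

Emit:
step_arm(
  increments=[
    {"grip":0.5,"delta_pos":[0,0,0],"twist":0},
    {"grip":0.5,"delta_pos":[0,0,0],"twist":0},
    {"grip":0.5,"delta_pos":[0,0,0],"twist":0},
    {"grip":0.5,"delta_pos":[0,0,0],"twist":0},
    {"grip":0.5,"delta_pos":[0,0,0.02],"twist":0},
    {"grip":0.5,"delta_pos":[0,0,0.04],"twist":0},
    {"grip":0.5,"delta_pos":[0,0,0.04],"twist":0},
    {"grip":0.5,"delta_pos":[0,0,0.04],"twist":0},
    {"grip":0.5,"delta_pos":[0,0,0.04],"twist":0},
    {"grip":0.5,"delta_pos":[0,0,0.03],"twist":0},
  ],
)

```text
clock: 32.57
position: [0.4251, -0.0362, 0.2717]
ee_rot: [0.513, 0.489, 0.511, -0.487]
contact_force: [1.2, -0.2, 0.6]
width: 0.0428
```

Emit:
step_arm(
  increments=[
    {"grip":0.2,"delta_pos":[0,0.02,0.03],"twist":0},
    {"grip":0,"delta_pos":[0,0.03,0.02],"twist":0},
    {"grip":0,"delta_pos":[0,0.035,0],"twist":0},
    {"grip":0,"delta_pos":[0,0.035,0],"twist":0},
    {"grip":0,"delta_pos":[0,0.03,0],"twist":0},
    {"grip":0,"delta_pos":[0,0.03,0],"twist":0},
    {"grip":0,"delta_pos":[0,0,0],"twist":0},
    {"grip":0,"delta_pos":[0,0,0],"twist":0},
    {"grip":0,"delta_pos":[0,0,0],"twist":0},
    {"grip":0,"delta_pos":[0,0,0],"twist":0},
  ],
)

```text
clock: 33.4
position: [0.4244, 0.1428, 0.3181]
ee_rot: [0.511, 0.488, 0.511, -0.489]
contact_force: [-0.0, 0.1, -0.8]
width: -0.0
```

```bash
python3 - <<'E'
from h import *
save('scene','s11'); save('side','d11'); save('wrist','w11'); s=manip.get_state(); print(s['position'],s['width'],s['qpos'].round(2))
a=load('s11')[0][90:330,240:500,::-1]; b=load('w11')[0][:,:,::-1]
cv2.imwrite('pics/c11.png',np.hstack([cv2.resize(a,(400,369)),cv2.resize(b,(400,250)).copy() if 0 else cv2.copyMakeBorder(cv2.resize(b,(400,250)),0,119,0,0,cv2.BORDER_CONSTANT)]))
E
```

```text
[0.42456845 0.14268001 0.31825557] 0.0004533563812487246 [ 0.17  0.04  1.59 -0.    1.52  0.12]
```

View pics/c11.png

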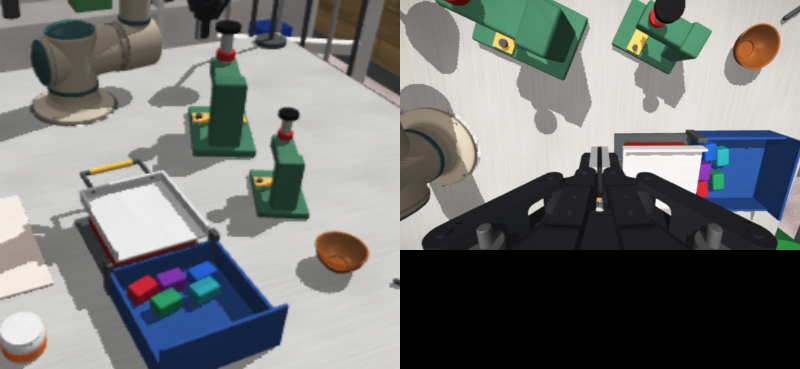

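The tray is down and empty and all five billets are in the pan. I'll move nearer the small marker to locate its cap, and compare the handle's pixel position with where it was before lifting.

Emit:
step_arm(
  increments=[
    {"grip":0,"delta_pos":[0.01,0.02,0],"twist":0},
    {"grip":0,"delta_pos":[0.02,0.02,0],"twist":0},
    {"grip":0,"delta_pos":[0.02,0.02,0],"twist":0},
    {"grip":0,"delta_pos":[0.02,0.01,0],"twist":0},
    {"grip":0,"delta_pos":[0.01,0.01,0],"twist":0},
    {"grip":0,"delta_pos":[0,0,0],"twist":0},
    {"grip":0,"delta_pos":[0,0,0],"twist":0},
    {"grip":0,"delta_pos":[0,0,0],"twist":0},
    {"grip":0,"delta_pos":[0,0,0],"twist":0},
  ],
)

```text
clock: 34.3
position: [0.5037, 0.2227, 0.3185]
ee_rot: [0.511, 0.488, 0.511, -0.489]
contact_force: [-0.1, 0.1, -0.1]
width: -0.0
```

```bash
python3 - <<'E'
from h import *
print('handle px',[b[1].round(1) for f in('scene0','s11') for b in blobs(f,'yellow',40)[:4]])
save('wrist','w12'); save('scene','s12'); print(manip.get_state()['position'])
print('pred',proj('w12',[[.515,.296,.183]]))
for f in('w12','s12'):
    im=load(f)[0]; m=(im.max(2)<45).astype(np.uint8); n,l,st,ce=cv2.connectedComponentsWithStats(m)
    for i in range(1,n):
        p=toz(f,ce[i],.181)[0]
        if np.hypot(p[0]-.515,p[1]-.296)<.05: 
            c=max(cv2.findContours((l==i).astype(np.uint8),0,2)[0],key=len); e=cv2.fitEllipse(c)
            print(f,st[i],ce[i].round(1),p.round(4),'ellipse',e, toz(f,e[0],.179)[0].round(4))
u,v=proj('w12',[[.515,.296,.183]])[0].astype(int)
im=load('w12')[0][:,:,::-1]; cv2.imwrite('pics/c12.png',cv2.resize(im[max(0,v-70):v+90,max(0,u-80):u+80],None,fx=3.5,fy=3.5,interpolation=cv2.INTER_CUBIC)); print(max(0,u-80),max(0,v-70))
E
```

```text
handle px [array([311.6, 198.3]), array([311.6, 198.3]), array([412.5, 208. ])]
[0.50384239 0.22294315 0.31871503]
pred [[335.91038786 109.43005738]]
w12 [ 309   86   43   44 1420] [330.3 107.3] [0.51   0.2976 0.181 ] ellipse ((330.2900390625, 107.190673828125), (41.349456787109375, 42.15989685058594), 7.816156387329102) [0.5101 0.2978 0.179 ]
s12 [422 161  12   8  80] [427.4 164.3] [0.5184 0.293  0.181 ] ellipse ((427.2685852050781, 164.1339111328125), (7.409052848815918, 12.276809692382812), 97.39424133300781) [0.5145 0.2955 0.179 ]
255 39
```

View pics/c12.png

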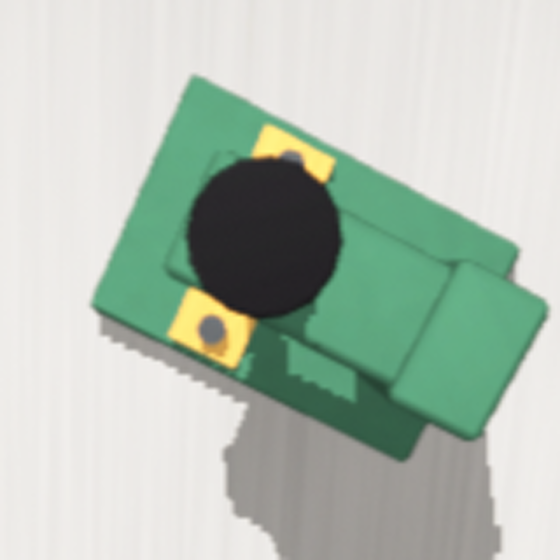

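The cap is a clean disc at (330,107) in the wrist image, world (0.510, 0.2975). The handle pixel is unchanged from the start, so the tray is down. I'll move over the cap with the gripper shut.

Emit:
step_arm(
  increments=[
    {"grip":0,"delta_pos":[0.002,0.025,0],"twist":0},
    {"grip":0,"delta_pos":[0.002,0.025,0],"twist":0},
    {"grip":0,"delta_pos":[0.0025,0.0245,0],"twist":0},
    {"grip":0,"delta_pos":[0,0,-0.03],"twist":0},
    {"grip":0,"delta_pos":[0,0,-0.03],"twist":0},
    {"grip":0,"delta_pos":[0,0,-0.03],"twist":0},
    {"grip":0,"delta_pos":[0,0,-0.02],"twist":0},
    {"grip":0,"delta_pos":[0,0,0],"twist":0},
    {"grip":0,"delta_pos":[0,0,0],"twist":0},
    {"grip":0,"delta_pos":[0,0,0],"twist":0},
  ],
)

```text
clock: 35.23
position: [0.5118, 0.2983, 0.2101]
ee_rot: [0.512, 0.489, 0.511, -0.487]
contact_force: [-0.1, 0.5, 0.1]
width: 0.0001
```

Emit:
step_arm(
  increments=[
    {"grip":0,"delta_pos":[0,0,-0.01],"twist":0},
    {"grip":0,"delta_pos":[0,0,-0.007],"twist":0},
    {"grip":0,"delta_pos":[0,0,-0.003],"twist":0},
    {"grip":0,"delta_pos":[0,0,0],"twist":0},
    {"grip":0,"delta_pos":[0,0,0],"twist":0},
  ],
)

```text
clock: 35.65
position: [0.5109, 0.2981, 0.1882]
ee_rot: [0.511, 0.488, 0.512, -0.488]
contact_force: [-0.8, 0.1, 0.1]
width: -0.0001
```

Emit:
step_arm(
  increments=[
    {"grip":0,"delta_pos":[0,0,-0.003],"twist":0},
    {"grip":0,"delta_pos":[0,0,-0.003],"twist":0},
    {"grip":0,"delta_pos":[0,0,-0.003],"twist":0},
    {"grip":0,"delta_pos":[0,0,-0.002],"twist":0},
    {"grip":0,"delta_pos":[0,0,0],"twist":0},
    {"grip":0,"delta_pos":[0,0,0],"twist":0},
  ],
)

```text
clock: 36.15
position: [0.5114, 0.2984, 0.1786]
ee_rot: [0.512, 0.489, 0.511, -0.488]
contact_force: [-0.9, 0.8, 7.7]
width: 0.0002
```

Emit:
step_arm(
  increments=[
    {"grip":0,"delta_pos":[0,0,-0.001],"twist":0},
    {"grip":0,"delta_pos":[0,0,0],"twist":0},
  ],
)

```text
clock: 36.32
position: [0.5114, 0.2984, 0.1778]
ee_rot: [0.512, 0.489, 0.511, -0.487]
contact_force: [-1.5, -1.2, 9.4]
width: -0.0001
```

Emit:
step_arm(
  increments=[
    {"grip":0,"delta_pos":[0,0,-0.001],"twist":0},
    {"grip":0,"delta_pos":[0,0,0],"twist":0},
  ],
)

```text
clock: 36.48
position: [0.5114, 0.2985, 0.1771]
ee_rot: [0.512, 0.489, 0.511, -0.487]
contact_force: [-1.6, -1.1, 10.4]
width: 0.0002
```

Emit:
step_arm(
  increments=[
    {"grip":0,"delta_pos":[0,0,-0.001],"twist":0},
    {"grip":0,"delta_pos":[0,0,0],"twist":0},
  ],
)

```text
clock: 36.65
position: [0.5114, 0.2985, 0.1763]
ee_rot: [0.512, 0.489, 0.511, -0.487]
contact_force: [-1.5, -0.5, 11.5]
width: -0.0002
```

Emit:
step_arm(
  increments=[
    {"grip":0,"delta_pos":[0,0,-0.001],"twist":0},
    {"grip":0,"delta_pos":[0,0,0],"twist":0},
  ],
)

```text
clock: 36.82
position: [0.5114, 0.2985, 0.1756]
ee_rot: [0.512, 0.489, 0.511, -0.487]
contact_force: [-2.9, -1.7, 12.2]
width: 0.0
```

Emit:
step_arm(
  increments=[
    {"grip":0,"delta_pos":[0,0,-0.001],"twist":0},
    {"grip":0,"delta_pos":[0,0,0],"twist":0},
  ],
)

```text
clock: 36.98
position: [0.5114, 0.2985, 0.1748]
ee_rot: [0.512, 0.489, 0.511, -0.487]
contact_force: [-2.7, -0.7, 13.2]
width: 0.0
```

Emit:
step_arm(
  increments=[
    {"grip":0,"delta_pos":[0,0,-0.001],"twist":0},
    {"grip":0,"delta_pos":[0,0,0],"twist":0},
  ],
)

```text
clock: 37.15
position: [0.5114, 0.2984, 0.1732]
ee_rot: [0.512, 0.489, 0.511, -0.487]
contact_force: [-1.0, -1.3, 7.4]
width: -0.0001
```

Emit:
step_arm(
  increments=[
    {"grip":0,"delta_pos":[0,0,-0.001],"twist":0},
    {"grip":0,"delta_pos":[0,0,0],"twist":0},
  ],
)

```text
clock: 37.32
position: [0.5114, 0.2984, 0.1719]
ee_rot: [0.512, 0.489, 0.511, -0.487]
contact_force: [-2.1, 0.1, 8.5]
width: -0.0002
```

Emit:
step_arm(
  increments=[
    {"grip":0,"delta_pos":[0,0,-0.001],"twist":0},
    {"grip":0,"delta_pos":[0,0,0],"twist":0},
  ],
)

```text
clock: 37.48
position: [0.5114, 0.2984, 0.1711]
ee_rot: [0.512, 0.489, 0.511, -0.487]
contact_force: [-1.8, -0.8, 9.6]
width: 0.0005
```

The force fell sharply from 13.2 to 7.4 N, so the punch tripped. I'll retreat and check.

Emit:
step_arm(
  increments=[
    {"grip":0,"delta_pos":[0,0,0.01],"twist":0},
    {"grip":0,"delta_pos":[0,0,0.02],"twist":0},
    {"grip":0,"delta_pos":[0,0,0.03],"twist":0},
    {"grip":0,"delta_pos":[0,0,0.03],"twist":0},
    {"grip":0,"delta_pos":[0,0,0.03],"twist":0},
    {"grip":0,"delta_pos":[0,0,0.03],"twist":0},
    {"grip":0,"delta_pos":[0,0,0],"twist":0},
    {"grip":0,"delta_pos":[0,0,0],"twist":0},
    {"grip":0,"delta_pos":[0,0,0],"twist":0},
    {"grip":0,"delta_pos":[0,0,0],"twist":0},
  ],
)

```text
clock: 38.32
position: [0.5102, 0.2978, 0.3175]
ee_rot: [0.511, 0.487, 0.512, -0.489]
contact_force: [0.1, 0.6, 0.3]
width: -0.0001
```

```bash
python3 - <<'E'
from h import *
save('scene','s13'); print(manip.get_state()['contact_force'].round(1))
print('handle',[b[1].round(1) for b in blobs('s13','yellow',40)[:1]])
a=load('scene0')[0][150:215,395:455,::-1]; b=load('s13')[0][150:215,395:455,::-1]; c=load('s13')[0][140:340,230:500,::-1]
cv2.imwrite('pics/c13.png',np.vstack([np.hstack([cv2.resize(a,(270,292)),cv2.resize(b,(270,292))]),cv2.resize(c,(540,300))]))
billets('s13',.019,roi=(.66,.95,-.15,.15))
E
```

```text
[ 0.3 -0.2  0.6]
handle [array([311.6, 198.3])]
blue [368. 295.] 5863 xy [ 0.8572 -0.09  ] yaw 2.6 err 0.92
green [347. 286.] 272 xy [ 0.7397 -0.0493] yaw 20.1 err 0.19
red [332. 278.] 258 xy [ 0.7021 -0.0739] yaw 27.4 err 0.19
purple [351. 272.] 219 xy [ 0.6965 -0.0234] yaw -15.5 err 0.28
turq [372. 279.] 270 xy [0.7372 0.0187] yaw 20.5 err 0.16
```

View pics/c13.png

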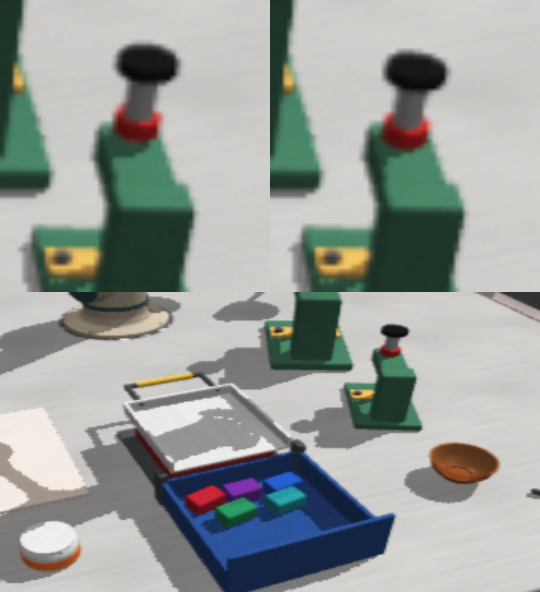

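The collar and cap have dropped, which confirms the trip. The tray is down, the billets are at rest in the pan, and the tin and bowl haven't moved. Handing in.

```bash
python3 -c "
from rig import manip
print(manip.sign_off())"
```

```text
the job is handed in; nothing more can be done
None
```

I finished the job and handed it in at about 38 s on the robot clock; no verdict was given.

- **Billets:** Five were on the board (blue, purple, red, turquoise, green; amber was absent). I laid them all on the tray. I then lifted the tray by its handle to about 0.8 rad, and all five slid into the pan.
- **Tray:** I lowered it along the same arc at about 0.5 rad/s. The handle is back on exactly the same image pixel as at the start.
- **Punch:** I pressed the cap of the small marker, the one matching the given size. At about 13 N the force fell to 7.4 N with the cap about 9 mm down, so it tripped.

The final picture shows the collar and cap lower than before, four of the billets measured inside the pan and blue inside it by eye, and the tin and bowl apparently where they were. The gripper is raised clear of everything.

- **Failed check:** The position fit for the blue billet failed because it merges with the blue pan in the image.
- **Loose fits:** Billet angles from the scene camera were unreliable, so I used the wrist camera for the grasps.

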